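Lock a tray of tool battery packs into the store-room rack

TASK

Take the blue tray from the top of the grey rack and slide it by its handle all the way home into the rack, on the rail pair whose height the yellow block on its near side marks, and have every black tool battery pack that is here lying flat in the tray, contacts up. Then put the orange key fully into the lock at the front of the rack and turn it anticlockwise as far as it goes, so that the red gate closes in front of the tray; finally draw the key out, leaving the gate closed, and put it back upright in its wooden stand. Leave the green drinks can on the turntable where it is.

Things in the scene. Friction and masses are not known exactly. Their poses are not given: they have to be found in the camera images.
- rack: grey fixed tray rack, 129 deep x 198 wide x 74 mm high, open at front and top. Origin: middle of its front face, on the table; x points level into the rack (the way the tray slides in), y along the front, z up. Side cheeks at y = -92 and +92 (inner faces), 7 thick; back wall at x = 124. Lock at the front on the +y side.
- rack_rails (a point): middle of the rack's front, 48 mm above the table, axes as the rack's. On both cheeks are alike aluminium ledges 12 mm wide, 4 thick: tops at 22 (low) and 48 (high) mm above the table; a last pair, top at 74, only roofs the high level. The tray's floor rests on one pair. The 164 mm between the ledges is open from above, so packs can be set into a tray that is home.
- marker_low: yellow block 26 x 10 x 16 mm that marks the low rail pair (just one of the two markers is there, the other is None). It lies in a small dark pocket on the outside of the rack's -y cheek, the side towards the robot, 90 mm behind the front. Origin: centre of its underside, at the height of the marked ledges' top, 22 mm above the table.
- marker_high: the same yellow block in the pocket of the high rail pair, 48 mm above the table, 40 mm behind the rack's front (None if absent)
- tray: loose blue tray (at first lying on top of the rack, 74 mm up) 120 (x) x 176 (y) mm, 0.2 kg, floor 4 thick, walls 4 thick, 10 high. Origin: centre of its underside, z up. It goes into the rack +x edge first, x axes alike, with 4 mm play on each side; fully home the +x edge meets the back wall and the origin is 64 mm inside the rack's front.
- tray_handle (a point): middle of the crossbar of the tray's upright handle, at the tray's x = -55 mm, 50 mm above its underside. The bar is 10 mm thick along the tray's x, 64 wide along y, 20 high, on two posts; pinch it from above along the tray's x. Axes as the tray's.
- keyhole (a point): mouth of the keyhole in the brass face on top of the lock barrel (47 mm across), on the barrel's vertical axis, 78 mm above the table, 14 mm in front of the rack's front face. Slot 19 mm along this point's x, 9 along its y, 28 deep, open upward; the point turns with the barrel.
- barrel (a joint): angle of the lock barrel (rad): 0 open (starts at 0 to 0.2), grows anticlockwise seen from above, stop at 1.3 = locked; stays where it is left (friction 0.04 N m); the key has some 0.2 rad of play in the slot. Fixed to it is a red gate plate, 64 mm long, top 68 mm above the table: forward, away from the rack, when open; across the tray front, some 15 mm before it, when locked.
- key: loose key, 94 mm tall, 60 g, upright in its stand. Origin: centre of the blade's lower end, z up. Blade 16 (x) x 6 (y), 22 long, tapered tip; then a collar 30 x 18 (22 to 27 mm up) that rests on barrel or stand when the key is fully in; a neck; an orange bow 38 (x) x 10 (y) from 49 to 94: pinch it along y. A half turn about z makes no difference.
- key_stand: dark wooden key stand, fixed: foot 50 x 40 mm, block 44 x 34 mm, 34 mm high. Origin: centre of its underside, below the slot. In its top, on the axis, a slot 20 (x) x 10 (y) mm, 28 mm deep. The key stands in it with its origin 12 mm above the table.
- pack_a: loose black tool battery pack with a green band, brass contacts on top and a red button at its -x end: 64 (x) x 40 (y) x 36 mm, about 0.2 kg. Origin: centre of its underside, z up. Pinch it along x, its length. Lying with its length along the tray's x, three fit side by side along the tray's y. None if absent.
- pack_b: a second battery pack, just like pack_a (None if absent)
- pack_c: a third battery pack, just like pack_a (None if absent)
- can: bystander: green drinks can standing on the white turntable (28 mm high) on the robot's side of the rack, 66 mm across, 115 mm tall; origin: centre of its underside

How it is judged:
By the outcome, as a careful person would: the job done as asked, in the order asked, and still so for the second after the job is handed in, with the robot touching nothing.
Of marker_low, marker_high only 1 to 1 are there at a start; the rules pass over those that are not, and their reading is None.
Of pack_a, pack_b, pack_c only 2 to 3 are there at a start; the rules pass over those that are not, and their reading is None.
At some moment in a run one of pack_a, pack_b, pack_c may be knocked a few centimetres aside while the robot is not near it.
It also fails if it takes over 210 s, if anything falls off the work surface, if the arm or the gripper's body presses on something with over 40 N, if the wrist force passes 120 N, or if a joint passes its speed limit or range.

ROBOT

A 6-joint arm with a two-finger parallel gripper is mounted at the origin on the work surface; the furniture and walls round the work are solid. World frame = base frame: x ahead of the robot, y to its left, z up, the work surface at z = 0. Lengths are in m, angles in rad, forces in N, time in s.
With the tool pointing down it reaches from about 0.35 to 0.775 m from the base axis. Payload 7.3 kg.
Tool frame: the origin (TCP) lies at the very end of the fingers, on their centre line; the grasp point (between the pads) lies 19 mm behind it; z points along the fingers, y is the line along which they close (so a half turn about z gives the same grasp; the last joint's range is limited). The gripper opens to 92 mm and grips with 3 to 60 N. Pads are 19 mm wide; open, the fingers measure 130 mm over their backs; the gripper's body (75 mm by 190 mm) begins 47 mm behind the grasp point.
Start: joints at [1.125, 0.342, 1.524, -0, 1.275, -0.146], TCP at [0.155, 0.502, 0.227] pointing down, gripper open.
Joint ranges: [-2.53, 2.53], [-0.77, 2.02], [0.04, 2.7], [-1, 4.14], [0.28, 2.66], [-3.11, 3.11]. Speed limits (rad/s): [2.57, 2.57, 3.14, 3.14, 3.14, 3.14].

INTERFACE

Orientations are given as a rotation vector (axis times angle).
In Python, from bench import env gives the robot as it stands.
- The arm moves only by the shell command python3 drive.py 'ROWS' [FORCE]. ROWS is a JSON list that holds a single list of rows (three levels of brackets), with 1 to 12 rows, each of 7 numbers: a rotation vector rx, ry, rz in rad, then dx, dy, dz in m, then the opening from 0.0 (shut) to 1.0 (fully open); each row shifts and turns the commanded pose from where the row before left it, along the tool's axes as they then stand; what a row does not reach is not made up. A row lasts 1/10 s, in which the tool goes at most 0.05 m and 0.15 rad, less where a joint would pass 70% of its speed; a pose out of reach is approached as far as the arm can. The fingers move at their own pace and stop on an object; FORCE is the grip in N (left out, the last holds). Time passes only in rows, so rows that do not move let the fingers close. It prints the time, the measured TCP pose, the force, the opening and the grip force at its end. Input that does not fit is refused with a message, and nothing moves.
- env.get_state(): the state, without advancing time (a new reading comes with each control period).
- env.grab_frame(name): name is "side" or "top" or "wrist"; returns a dict with "frame" (480x640x3 uint8, red, green, blue), "mtx" (3x3 intrinsics, pixels), "position" and "orientation" of the camera in the world; the wrist camera has in their place "mount" (4x4, takes a point from camera to tool coordinates, whose origin is the TCP and whose axes are the flange's). Camera axes: x right, y down, z forward; pixel columns grow to the right and rows downward; lengths in m; the calibration is good to about 2 mm. A picture is of the moment at which its call begins: read the wrist's pose just before it. There is no depth.
- env.job_done(): hands the job in; it is judged then, once.
The state is a dict: "clock": time; "joints": joint angles; "joint_vel": joint speeds; "joint_torque": joint torques, N m; "tcp_pos": TCP position; "tool_rot": TCP orientation; "wrist_force": force on the tool from outside, world axes, zero at the start; "wrist_torque": the same for the moment, N m; "opening": opening from 0.0 (shut) to 1.0 (fully open); "grasp_force": force on a finger pad.
Only numpy, scipy, OpenCV 4.12 (cv2) and the standard library are available. Lean on these libraries where they do the work, as an engineer would, in place of code of your own. Each camera call takes 0.05 s, during which the arm holds its last target. There are 200 camera calls.

## Working session

There is one attempt and no reset: what is moved stays moved. The work goes in short steps, Python scripts to look and compute and a shell command to move; the robot and the scene stay as the last step left them, time stands still between calls to the robot, and variables do not carry over. Pictures are saved under pics/ and viewed, at most 14 in all, crops included, and the job is handed in when it is done.

```bash
ls; mkdir -p pics; cat > h.py <<'E'
import numpy as np, cv2
from scipy.spatial.transform import Rotation as R
from bench import env
def cam(name):
    s=env.get_state(); f=env.grab_frame(name)
    K=np.array(f["mtx"])
    if name=="wrist":
        T=np.eye(4); T[:3,:3]=R.from_rotvec(s["tool_rot"]).as_matrix(); T[:3,3]=s["tcp_pos"]
        C=T@np.array(f["mount"])
    else:
        o=np.array(f["orientation"]); C=np.eye(4)
        C[:3,:3]=o if o.shape==(3,3) else (R.from_rotvec(o).as_matrix() if o.size==3 else R.from_quat(o).as_matrix())
        C[:3,3]=f["position"]
    return np.array(f["frame"]),K,C
def save(name,fn):
    im,K,C=cam(name); cv2.imwrite(f"pics/{fn}.png",im[:,:,::-1]); np.savez(f"pics/{fn}.npz",K=K,C=C); return im,K,C
def load(fn):
    d=np.load(f"pics/{fn}.npz"); return d["K"],d["C"]
def onz(fn,uv,z):
    K,C=load(fn); d=C[:3,:3]@np.linalg.inv(K)@np.array([uv[0],uv[1],1.]); return C[:3,3]+d*(z-C[2,3])/d[2]
def tri(*obs):
    A=np.zeros((3,3));b=np.zeros(3)
    L=[]
    for fn,uv in obs:
        K,C=load(fn); d=C[:3,:3]@np.linalg.inv(K)@np.array([uv[0],uv[1],1.]); d/=np.linalg.norm(d)
        P=np.eye(3)-np.outer(d,d);A+=P;b+=P@C[:3,3];L.append((P,C[:3,3]))
    x=np.linalg.solve(A,b); return x,[np.linalg.norm(P@(x-c)) for P,c in L]
def proj(fn,p):
    K,C=load(fn); q=K@(C[:3,:3].T@(np.array(p)-C[:3,3])); return q[:2]/q[2]
E
python3 - <<'E'
from h import *
f=env.grab_frame("top");print(f["orientation"])
for n in("top","side","wrist"):
    im,K,C=save(n,n+"0"); print(n,np.round(K,1).tolist(),np.round(C,3).tolist())
s=env.get_state();print(s)
E
```

```text
bench.py
drive.py
pics
[-2.17077855  2.1765843  -0.11282312]
top [[528.4, 0.0, 320.2], [0.0, 528.4, 239.6], [0.0, 0.0, 1.0]] [[-0.003, -0.995, 0.098, 0.407], [-1.0, 0.002, -0.006, -0.183], [0.005, -0.098, -0.995, 0.965], [0.0, 0.0, 0.0, 1.0]]
side [[539.3, 0.0, 319.5], [0.0, 539.3, 235.6], [0.0, 0.0, 1.0]] [[0.99, -0.089, 0.108, 0.39], [-0.139, -0.511, 0.848, -0.921], [-0.02, -0.855, -0.518, 0.525], [0.0, 0.0, 0.0, 1.0]]
wrist [[425.1, 0.0, 322.6], [0.0, 425.1, 236.2], [0.0, 0.0, 1.0]] [[0.296, 0.926, 0.236, 0.093], [0.955, -0.286, -0.074, 0.521], [-0.001, 0.247, -0.969, 0.385], [0.0, 0.0, 0.0, 1.0]]
{'clock': 0.2, 'joints': array([ 1.12500648e+00,  3.42485088e-01,  1.52461137e+00,  1.04302228e-05,
        1.27540242e+00, -1.46030642e-01]), 'joint_vel': array([-1.40279933e-03, -9.28663981e-04, -2.88020960e-03, -3.59245183e-04,
       -1.48277134e-04,  5.73984536e-06]), 'joint_torque': array([ 9.65250147e-04, -4.31088889e+01, -2.44157928e+01,  7.16999453e-02,
        5.37751999e-02, -1.18274820e-04]), 'tcp_pos': array([0.15492292, 0.50139202, 0.22630991]), 'tool_rot': array([-4.69063537e-01, -3.10610072e+00,  1.35693015e-03]), 'wrist_force': array([0.6889282 , 1.24094188, 0.89089912]), 'wrist_torque': array([-0.014437  ,  0.01787952,  0.00922312]), 'grasp_force': 0.0, 'opening': 1.000419600466001}
```

View pics/top0.png

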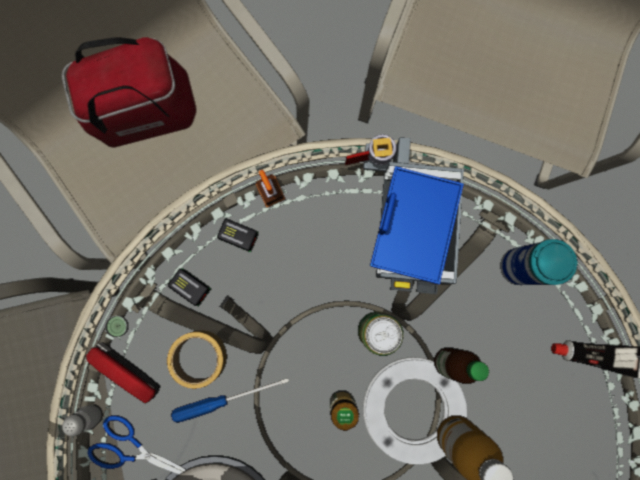

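View pics/side0.png

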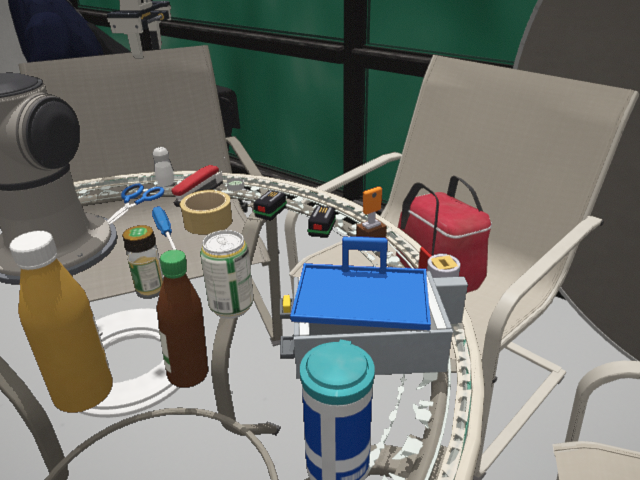

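```bash
python3 - <<'E'
import cv2,numpy as np
a=cv2.imread("pics/wrist0.png");t=cv2.imread("pics/top0.png");s=cv2.imread("pics/side0.png")
c1=cv2.resize(t[120:300,340:480],(400,514),interpolation=cv2.INTER_CUBIC)
c2=cv2.resize(t[150:320,150:310],(400,425),interpolation=cv2.INTER_CUBIC)
im=np.zeros((600,800,3),np.uint8);im[:514,:400]=c1;im[:425,400:]=c2
cv2.imwrite("pics/crop1.png",im)
E
```

```text
(no output)
```

View pics/wrist0.png

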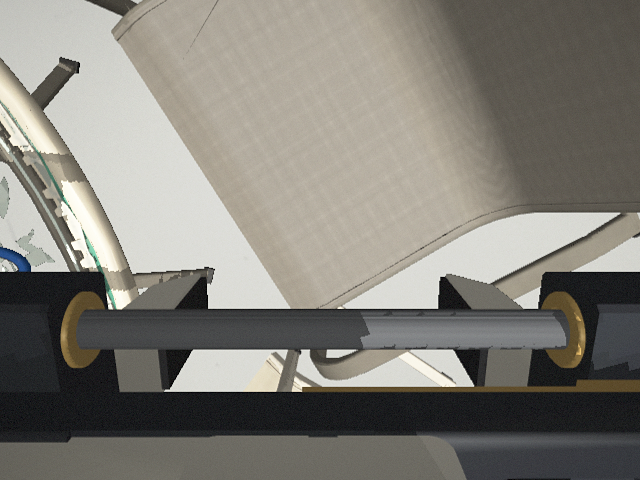

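View pics/crop1.png

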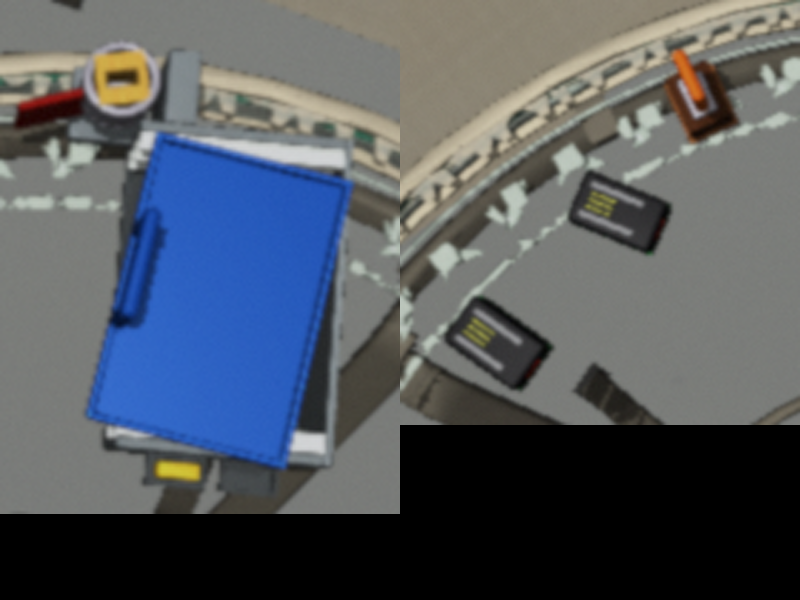

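```bash
python3 - <<'E'
from h import *
P=lambda a:print(np.round(a[0],4),np.round(a[1],4))
P(tri(("top0",(382.4,147)),("side0",(443,262))))
P(tri(("top0",(262,172)),("side0",(373,190))))
# packs top z.036
for c in ((620,210),(500,342)): print(onz("top0",(150+(c[0]-400)/2.5,150+c[1]/2.5),.036))
# button ends
for c in ((662,225),(540,365)): print(onz("top0",(150+(c[0]-400)/2.5,150+c[1]/2.5),.02))
# tray corners crop (157,135),(350,183),(283,467),(88,415) z=.088
for c in ((157,135),(350,183),(283,467),(88,415)): print("tray",onz("top0",(340+c[0]*.35,120+c[1]*.35),.088))
for c in ((350,140),(330,465),(105,445),(130,140)): print("rack",onz("top0",(340+c[0]*.35,120+c[1]*.35),.074))
print("marker",onz("top0",(340+178*.35,120+470*.35),.064))
print("handle",[onz("top0",(340+c[0]*.35,120+c[1]*.35),.134) for c in ((150,212),(122,318))])
print("can",tri(("top0",(385,331)),("side0",(224,240))))
print("top view extents",[onz("top0",c,0) for c in ((0,0),(639,0),(0,479),(639,479))])
E
```

```text
[ 0.6525 -0.2952  0.0784] [0.0008 0.0008]
[ 0.5985 -0.0911  0.1022] [0.0059 0.0059]
[ 0.50831443 -0.04319943  0.036     ]
[0.41565759 0.0395036  0.036     ]
[ 0.49916353 -0.07105436  0.02      ]
[0.39946018 0.01462111 0.02      ]
tray [ 0.61554736 -0.31484293  0.088     ]
tray [ 0.58649234 -0.42840538  0.088     ]
tray [ 0.41948204 -0.38461622  0.088     ]
tray [ 0.44991578 -0.27193591  0.088     ]
rack [ 0.61563081 -0.43309536  0.074     ]
rack [ 0.42078365 -0.41557575  0.074     ]
rack [ 0.43290649 -0.28315856  0.074     ]
rack [ 0.615851   -0.30065342  0.074     ]
marker [ 0.4182363  -0.32754159  0.064     ]
handle [array([ 0.56082276, -0.3032824 ,  0.134     ]), array([ 0.50133508, -0.28678288,  0.134     ])]
can (array([ 0.34340028, -0.28694427,  0.14396012]), [np.float64(0.002718587935988327), np.float64(0.002718587935988293)])
top view extents [array([0.96375641, 0.4228111 , 0.        ]), array([ 0.96399348, -0.80420227,  0.        ]), array([ 8.18163638e-02,  3.73194519e-01, -1.11022302e-16]), array([ 0.07645743, -0.74892544,  0.        ])]
```

```bash
cat >> h.py <<'E'
def go(p,yaw=None):
    """yaw: deg of tool y axis in world, mod 180; prints tool-axis rotation, then shift after rotating"""
    s=env.get_state(); M=R.from_rotvec(s["tool_rot"]).as_matrix(); p0=np.array(s["tcp_pos"])
    cur=np.degrees(np.arctan2(M[1,1],M[0,1])); yaw=cur if yaw is None else yaw
    d=(yaw-cur+90)%180-90; c=np.radians(cur+d)
    T=np.c_[[np.sin(c),-np.cos(c),0],[np.cos(c),np.sin(c),0],[0,0,-1]]; T[:,0]=np.cross(T[:,1],T[:,2])
    rv=R.from_matrix(M.T@T).as_rotvec(); sh=T.T@(np.array(p)-p0)
    print("tcp",np.round(p0,4),"yaw",round(cur,2),"rot",np.round(rv,4),"shift",np.round(sh,4),"j6",round(s["joints"][5],2),"clk",round(s["clock"],1))
E
python3 - <<'E'
from h import *
go([.35,.35,.33],75); go([.5,-.16,.33],75)
E
```

```text
tcp [0.1549 0.5014 0.2263] yaw 72.82 rot [-0.0009 -0.0002 -0.038 ] shift [-0.2276 -0.0957 -0.1037] j6 -0.15 clk 0.2
tcp [0.1549 0.5014 0.2263] yaw 72.82 rot [-0.0009 -0.0002 -0.038 ] shift [-0.5045 -0.5495 -0.1037] j6 -0.15 clk 0.2
```

```bash
python3 drive.py '[[[0, 0, -0.038, 0, 0, 0, 1], [0, 0, 0, -0.038, -0.016, -0.0173, 1], [0, 0, 0, -0.038, -0.016, -0.0173, 1], [0, 0, 0, -0.038, -0.016, -0.0173, 1], [0, 0, 0, -0.038, -0.016, -0.0173, 1], [0, 0, 0, -0.038, -0.016, -0.0173, 1], [0, 0, 0, -0.038, -0.016, -0.0173, 1]]]' | tail -3; python3 drive.py '[[[0, 0, 0, -0.023, -0.038, 0, 1], [0, 0, 0, -0.023, -0.038, 0, 1], [0, 0, 0, -0.023, -0.038, 0, 1], [0, 0, 0, -0.023, -0.038, 0, 1], [0, 0, 0, -0.023, -0.038, 0, 1], [0, 0, 0, -0.023, -0.038, 0, 1], [0, 0, 0, -0.023, -0.038, 0, 1], [0, 0, 0, -0.023, -0.038, 0, 1], [0, 0, 0, -0.023, -0.038, 0, 1], [0, 0, 0, -0.023, -0.038, 0, 1], [0, 0, 0, -0.023, -0.038, 0, 1], [0, 0, 0, -0.023, -0.038, 0, 1]]]'|tail -3
python3 - <<'E'
from h import *
save("wrist","w1");go([.5,-.16,.33],75)
E
```

```text
wrist_force: [1.0, 1.1, -0.1]
opening: 1.002
grasp_force: 0.0
wrist_force: [0.6, -0.3, 0.9]
opening: 0.999
grasp_force: 0.0
tcp [ 0.5003 -0.1699  0.3293] yaw 74.77 rot [-0.0033  0.0004 -0.004 ] shift [ 0.0028  0.0095 -0.0007] j6 -1.78 clk 2.1
```

View pics/w1.png

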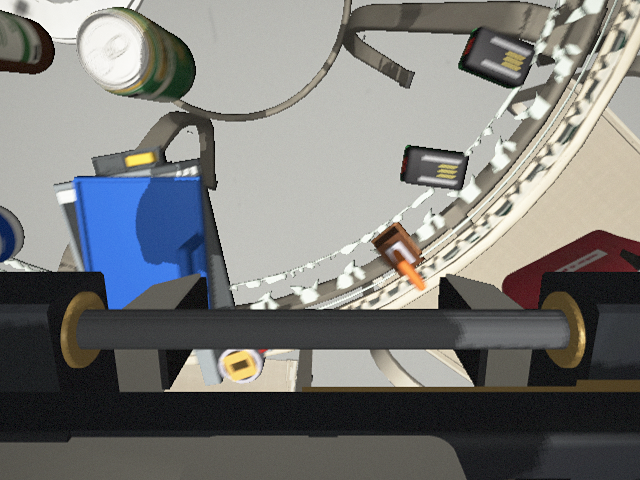

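```bash
python3 - <<'E'
from h import *
go([.65,-.28,.28],75)
E
```

```text
tcp [ 0.5003 -0.1699  0.3293] yaw 74.77 rot [-0.0033  0.0004 -0.004 ] shift [-0.1731 -0.0676  0.0493] j6 -1.78 clk 2.1
```

```bash
python3 drive.py '[[[0, 0, 0, -0.035, -0.014, 0.01, 1], [0, 0, 0, -0.035, -0.014, 0.01, 1], [0, 0, 0, -0.035, -0.014, 0.01, 1], [0, 0, 0, -0.035, -0.014, 0.01, 1], [0, 0, 0, -0.033, -0.014, 0.01, 1], [0, 0, 0, 0, 0, 0, 1]]]' | tail -3; 
python3 - <<'E'
from h import *
save("wrist","w2");go([.65,-.28,.28],75)
E
```

```text
wrist_force: [-0.9, 0.5, -0.2]
opening: 1.001
grasp_force: 0.0
tcp [ 0.6483 -0.2751  0.2762] yaw 74.95 rot [ 0.0015 -0.0057 -0.0009] shift [-0.0029 -0.0043 -0.0038] j6 -1.82 clk 2.8
```

View pics/w2.png

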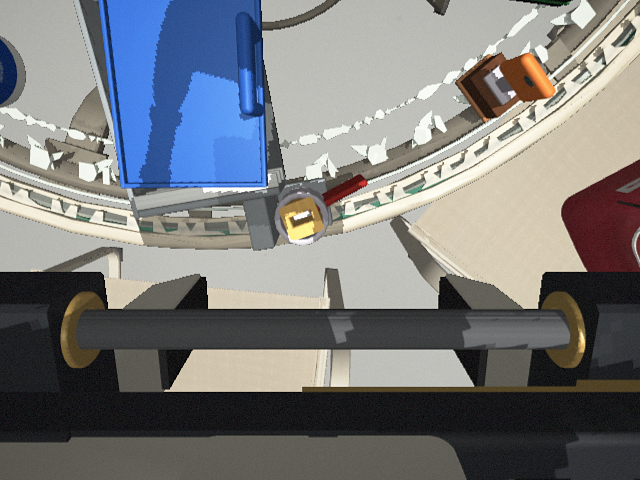

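```bash
python3 - <<'E'
import cv2,numpy as np
w=cv2.imread("pics/w2.png");t=cv2.imread("pics/top0.png");w1=cv2.imread("pics/w1.png");s=cv2.imread("pics/side0.png")
im=np.zeros((600,800,3),np.uint8)
def put(a,x0,y0,w_,h_,k,X,Y): im[Y:Y+h_*k,X:X+w_*k]=cv2.resize(a[y0:y0+h_,x0:x0+w_],(w_*k,h_*k),interpolation=cv2.INTER_CUBIC)
put(w,70,150,133,50,3,0,0)    # w2 back/far  (u=70+X/3)
put(w,200,150,133,100,3,400,0)  # w2 lock
put(t,370,155,100,75,4,0,300)   # top far half
put(t,370,215,100,75,4,400,300)  # top near half
cv2.imwrite("pics/crop2.png",im)
E
```

```text
(no output)
```

View pics/crop2.png

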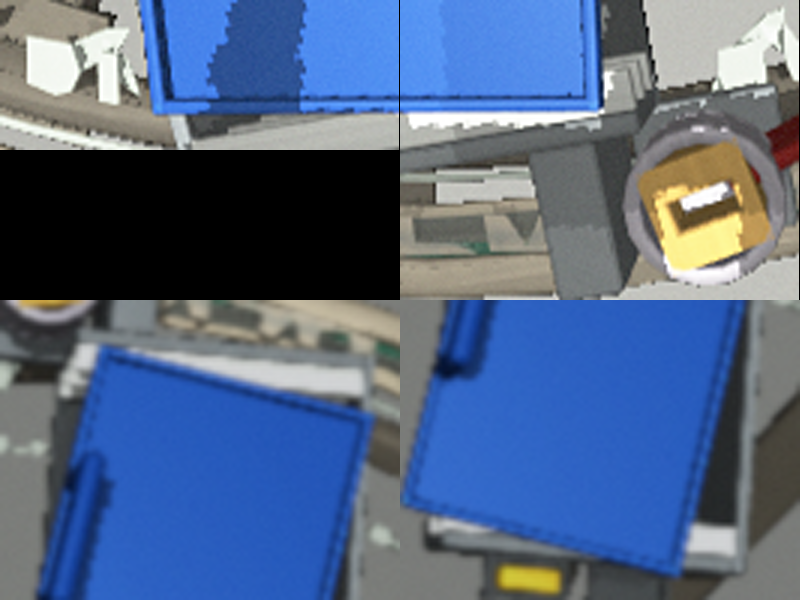

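```bash
python3 - <<'E'
from h import *
from scipy.optimize import least_squares
def fit(obs,x0):
    def W(q,p): c,s=np.cos(q[2]),np.sin(q[2]); return np.array([q[0]+c*p[0]-s*p[1],q[1]+s*p[0]+c*p[1],q[3]+p[2]])
    f=lambda q:np.concatenate([proj(v,W(q,p))-uv for v,uv,p in obs])
    r=least_squares(f,x0,loss="soft_l1"); print(np.round(r.x,4),"yaw",round(np.degrees(r.x[2]),2),"\n",np.round(f(r.x).reshape(-1,2),1).tolist()); return r.x
h=.014
t=[("top0",(395,166.75),(-.06,.088,h)),("top0",(463,183.25),(.06,.088,h)),("top0",(370.5,265.75),(-.06,-.088,h)),("top0",(440.5,283.75),(.06,-.088,h)),
 ("w2",(122.3,186.7),(.06,.088,h)),("w2",(266.7,186),(-.06,.088,h))]
fit(t,[.52,-.35,-1.82,.074])
z=.074
r=[("top0",(462.5,168.75),(.129,.099,z)),("top0",(456.25,283),(.129,-.099,z)),("top0",(377,276.25),(0,-.099,z))]
q=fit(r,[.52,-.29,-1.65,0.])
k=tri(("top0",(382.4,147)),("w2",(301,218.3)),("side0",(443,262)));print("key hole",k)
k2=tri(("top0",(382.4,147)),("w2",(301,218.3)));print(k2)
c,s=np.cos(q[2]),np.sin(q[2]); d=k[0][:2]-q[:2];print("in rack",c*d[0]+s*d[1],-s*d[0]+c*d[1])
a=onz("w2",(200+(668-400+680-400)/6,150+(203+228)/6),.078);b=onz("w2",(200+(735-400+742-400)/6,150+(183+208)/6),.078);print("slot",a,b,np.degrees(np.arctan2(*(a-b)[[1,0]])))
# orange segment
for v in ("w1","w2","top0"):
    im=cv2.imread(f"pics/{v}.png").astype(int);B,G,Rr=im[...,0],im[...,1],im[...,2]
    m=((Rr>150)&(G>50)&(G<150)&(B<80)&(Rr-G>70)).astype(np.uint8)
    n,l,st,ce=cv2.connectedComponentsWithStats(m);o=[i for i in range(1,n) if st[i,4]>30]
    for i in o:
        print(v,st[i],ce[i],cv2.minAreaRect(np.argwhere(l==i)[:,::-1].astype(np.float32)))
E
```

```text
[ 0.5181 -0.3519 -1.8234  0.0666] yaw -104.47 
 [[-0.2, -0.1], [0.4, 0.6], [-0.2, 0.9], [-0.4, 0.7], [0.1, 1.1], [-0.1, 0.1]]
[ 0.5304 -0.2948 -1.6664  0.0021] yaw -95.48 
 [[0.1, -0.6], [-1.5, 0.5], [1.2, 0.1]]
key hole (array([ 0.65237168, -0.2954682 ,  0.07866221]), [np.float64(0.00081624251270143), np.float64(0.0003542552375500147), np.float64(0.0007940389136152561)])
(array([ 0.65116866, -0.29476597,  0.08561813]), [np.float64(0.00036283375366080516), np.float64(0.0003628337536607756)])
in rack -0.010971221773211646 0.12147342597515427
slot [ 0.65328355 -0.30470722  0.078     ] [ 0.65248898 -0.28542062  0.078     ] -87.64085070018048
w1 [398 260  24  20 113] [406.53982301 267.90265487] ((409.7500305175781, 271.25), (26.870054244995117, 12.020814895629883), 45.0)
w2 [521  53  34  45 260] [534.27307692  74.16153846] ((537.65380859375, 74.73076629638672), (49.09096908569336, 13.590154647827148), 56.3099365234375)
top0 [259 170  12  20  98] [264.86734694 179.67346939] ((264.800048828125, 179.6000213623047), (20.57182502746582, 4.472135543823242), 63.43495178222656)
```

```bash
cat >> h.py <<'E'
from scipy.optimize import least_squares
def W(q,p): c,s=np.cos(q[2]),np.sin(q[2]); return np.array([q[0]+c*p[0]-s*p[1],q[1]+s*p[0]+c*p[1],p[2]])
def fit(obs,x0,extra=lambda q:[]):
    f=lambda q:np.concatenate([proj(v,W(q,p))-uv for v,uv,p in obs])
    r=least_squares(lambda q:np.r_[f(q),extra(q)],x0,loss="soft_l1"); print(np.round(r.x,4),"yaw",round(np.degrees(r.x[2]),2),"\n",np.round(f(r.x).reshape(-1,2),1).tolist()); return r.x
E
python3 - <<'E'
from h import *
h=.088
t=[("top0",(395,166.75),(-.06,.088,h)),("top0",(463,183.25),(.06,.088,h)),("top0",(370.5,265.75),(-.06,-.088,h)),("top0",(440.5,283.75),(.06,-.088,h)),
 ("w2",(122.3,186.7),(.06,.088,h)),("w2",(266.7,186),(-.06,.088,h))]
q=fit(t,[.52,-.35,-1.82]); print("handle",W(q,(-.055,0,.124)))
print("handle tri",tri(("top0",((393.75+382.5)/2,213)),("w2",(246,62))))
z=.074
r=[("top0",(462.5,168.75),(.129,.099,z)),("top0",(456.25,283),(.129,-.099,z)),("top0",(377,276.25),(0,-.099,z)),("top0",(402,284.3),(.04,-.105,.062))]
kh=np.array([.6525,-.2953])
def ex(q):
    d=kh-q[:2];return [600*(np.cos(q[2])*d[0]+np.sin(q[2])*d[1]+.014)]
q=fit(r,[.52,-.29,-1.65],ex); d=kh-q[:2];print("ky",-np.sin(q[2])*d[0]+np.cos(q[2])*d[1],"kx",np.cos(q[2])*d[0]+np.sin(q[2])*d[1])
go([.532,-.2987,.16],75.5)
E
```

```text
[ 0.5175 -0.3502 -1.8214] yaw -104.36 
 [[-0.6, -0.7], [0.5, -0.0], [-0.7, 1.2], [-0.3, 1.0], [-2.2, 1.1], [0.7, -0.1]]
handle [ 0.5311313  -0.29692867  0.124     ]
handle tri (array([ 0.53105072, -0.29662846,  0.13074282]), [np.float64(0.0003513316396085388), np.float64(0.0003513316396085797)])
[ 0.5298 -0.2966 -1.664 ] yaw -95.34 
 [[0.7, -0.1], [-0.6, 0.7], [2.3, 0.5], [-0.4, -1.7]]
ky 0.12208224866626821 kx -0.012761640607694153
tcp [ 0.6483 -0.2751  0.2762] yaw 74.95 rot [ 0.0016 -0.0057 -0.0096] shift [ 0.1067 -0.052   0.1162] j6 -1.82 clk 2.8
```

```bash
python3 drive.py '[[[0.0016, -0.0057, -0.0096, 0, 0, 0, 1], [0, 0, 0, 0.036, -0.017, 0.025, 1], [0, 0, 0, 0.036, -0.017, 0.025, 1], [0, 0, 0, 0.036, -0.016, 0.025, 1], [0, 0, 0, 0, 0, 0.02, 1], [0, 0, 0, 0, 0, 0.02, 1], [0, 0, 0, 0, 0, 0, 1], [0, 0, 0, 0, 0, 0, 1]]]' | tail -6; 
python3 - <<'E'
from h import *
go([.531,-.297,.106],75.6)
E
```

```text
clock: 3.6
tcp_pos: [0.5316, -0.2958, 0.1669]
tool_rot: [0.393, 3.109, -0.005]
wrist_force: [-0.7, 0.2, 0.4]
opening: 0.996
grasp_force: 0.0
tcp [ 0.5316 -0.2958  0.1669] yaw 75.6 rot [-0.0024  0.0078 -0.0001] shift [ 0.0003 -0.0013  0.0609] j6 -1.95 clk 3.6
```

```bash
python3 drive.py '[[[0, 0, 0, 0, -0.001, 0.02, 1], [0, 0, 0, 0, 0, 0.02, 1], [0, 0, 0, 0, 0, 0.019, 1], [0, 0, 0, 0, 0, 0, 1], [0, 0, 0, 0, 0, 0, 1], [0, 0, 0, 0, 0, 0, 0], [0, 0, 0, 0, 0, 0, 0], [0, 0, 0, 0, 0, 0, 0], [0, 0, 0, 0, 0, 0, 0], [0, 0, 0, 0, 0, 0, 0], [0, 0, 0, 0, 0, 0, 0]]]' 40 | tail -6; 
python3 - <<'E'
from h import *
go([.531,-.297,.106],75.6)
E
```

```text
clock: 4.7
tcp_pos: [0.5315, -0.2974, 0.106]
tool_rot: [0.394, 3.111, -0.003]
wrist_force: [-1.1, 0.5, -0.3]
opening: 0.524
grasp_force: 0.0
tcp [ 0.5315 -0.2974  0.106 ] yaw 75.55 rot [-0.0015  0.0057 -0.0009] shift [ 0.0006  0.0002 -0.    ] j6 -1.96 clk 4.7
```

```bash
python3 drive.py '[[[0, 0, 0, 0, 0, 0, 0], [0, 0, 0, 0, 0, 0, 0], [0, 0, 0, 0, 0, 0, 0], [0, 0, 0, 0, 0, 0, 0], [0, 0, 0, 0, 0, 0, 0], [0, 0, 0, 0, 0, 0, 0], [0, 0, 0, 0, 0, 0, 0]]]' 40 | tail -6;  python3 drive.py '[[[0, 0, 0, 0, 0, -0.01, 0], [0, 0, 0, 0, 0, -0.015, 0], [0, 0, 0, 0, 0, -0.015, 0], [0, 0, 0, 0, 0, -0.01, 0], [0, 0, 0, 0, 0, 0, 0]]]' | tail -6;python3 - <<'E'
from h import *
save("side","s1");save("top","t1")
a=cv2.imread("pics/side0.png")
go([.531,-.297,.106],75.6)
for v in("s1","t1"):
    im=cv2.imread(f"pics/{v}.png");cv2.imwrite("pics/_"+v+".png",im)
s=cv2.resize(cv2.imread("pics/s1.png")[180:400,240:490],(500,440));t=cv2.resize(cv2.imread("pics/t1.png")[120:320,350:480],(286,440))
cv2.imwrite("pics/crop3.png",np.hstack([s,t]))
E
```

```text
clock: 5.4
tcp_pos: [0.5316, -0.2974, 0.106]
tool_rot: [0.395, 3.111, -0.003]
wrist_force: [0.7, -0.6, 0.2]
opening: 0.103
grasp_force: 40.0
clock: 5.9
tcp_pos: [0.532, -0.2977, 0.1578]
tool_rot: [0.394, 3.108, -0.006]
wrist_force: [-0.1, -0.1, -1.9]
opening: 0.105
grasp_force: 40.0
tcp [ 0.5311 -0.2971  0.1558] yaw 75.55 rot [-0.0014  0.0055 -0.0008] shift [0.0002 0.     0.0498] j6 -1.96 clk 6.0
```

View pics/crop3.png

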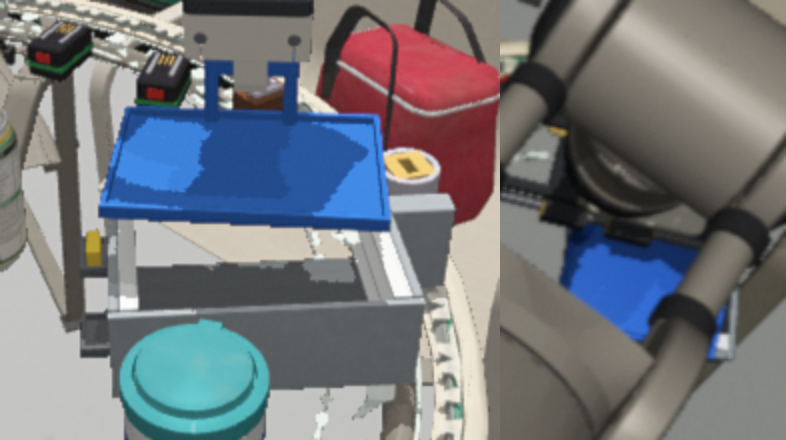

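```bash
python3 - <<'E'
from h import *
q=[.530,-.2965,np.radians(-95.35)]
print(proj("s1",W(q,(.129,-.099,.074))),proj("s1",W(q,(.129,.099,.074))))
z=.074
r=[("top0",(462.5,168.75),(.129,.099,z)),("top0",(456.25,283),(.129,-.099,z)),("top0",(377,276.25),(0,-.099,z)),("top0",(402,284.3),(.04,-.105,.062)),("s1",(294,337.5),(.129,-.099,z)),("s1",(451,330),(.129,.099,z))]
kh=np.array([.6525,-.2953])
q=fit(r,q,lambda q:[600*((np.cos(q[2])*(kh-q[:2])[0]+np.sin(q[2])*(kh-q[:2])[1])+.014)])
for x in(-.14,-.055,.009): print(x,W(q,(x,0,0)))
go(W(q,(-.145,0,.156)),np.degrees(q[2]))
E
```

```text
[293.53623592 336.60629205] [452.60373708 329.22274813]
[ 0.5295 -0.297  -1.6636] yaw -95.32 
 [[0.9, -0.0], [-0.3, 0.8], [2.5, 0.7], [-0.2, -1.5], [-0.8, -0.6], [1.4, -0.5]]
-0.14 [ 0.54244821 -0.15756753  0.        ]
-0.055 [ 0.53456954 -0.2422016   0.        ]
0.009 [ 0.52863737 -0.30592608  0.        ]
tcp [ 0.5311 -0.2971  0.1558] yaw 75.55 rot [-0.0018  0.0053 -0.1593] shift [ 0.0017  0.1449 -0.0002] j6 -1.96 clk 6.0
```

```bash
python3 drive.py '[[[-0.0018, 0.0053, -0.08, 0, 0, 0, 0], [0, 0, -0.0793, 0, 0, 0, 0], [0, 0, 0, 0.0007, 0.03, 0, 0], [0, 0, 0, 0, 0.03, 0, 0], [0, 0, 0, 0, 0.03, 0, 0], [0, 0, 0, 0, 0.03, 0, 0], [0, 0, 0, 0.001, 0.025, 0, 0], [0, 0, 0, 0, 0, 0.02, 0], [0, 0, 0, 0, 0, 0.02, 0], [0, 0, 0, 0, 0, 0.015, 0], [0, 0, 0, 0, 0, 0.013, 0], [0, 0, 0, 0, 0, 0, 0]]]' | tail -6;python3 - <<'E'
from h import *
q=[0.5295,-.297,-1.6636]
go(W(q,(-.145,0,.083)),np.degrees(q[2]))
go(W(q,(.009,0,.083)),np.degrees(q[2]))
save("side","s2");save("wrist","w3");save("top","t2")
s=cv2.imread("pics/s2.png")[200:400,250:490];w=cv2.imread("pics/w3.png")
cv2.imwrite("pics/crop4.png",np.vstack([np.hstack([cv2.resize(s,(400,333)),cv2.resize(w,(400,333))]),np.hstack([cv2.resize(cv2.imread("pics/t2.png")[120:320,320:480],(320,267)),np.zeros((267,480,3),np.uint8)])]))
E
```

```text
clock: 7.2
tcp_pos: [0.5416, -0.1521, 0.0856]
tool_rot: [-0.146, -3.134, -0.003]
wrist_force: [0.2, -0.2, -1.2]
opening: 0.104
grasp_force: 40.0
tcp [ 0.5416 -0.1521  0.0856] yaw 84.67 rot [ 0.0015 -0.0042 -0.0002] shift [-0.0013 -0.0004  0.0026] j6 -1.89 clk 7.2
tcp [ 0.5416 -0.1521  0.0856] yaw 84.67 rot [ 0.0015 -0.0042 -0.0002] shift [-0.0013 -0.1544  0.0026] j6 -1.89 clk 7.2
```

View pics/crop4.png

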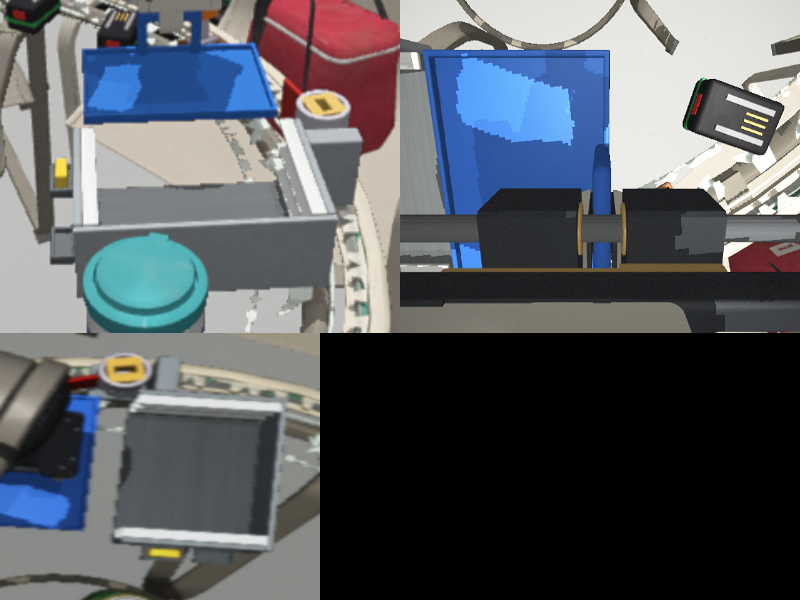

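```bash
python3 - <<'E'
from h import *
q=np.array([0.5295,-.297,-1.6636])
im=cv2.imread("pics/t2.png").astype(int)
def inrack(p): c,s=np.cos(q[2]),np.sin(q[2]); d=np.array(p[:2])-q[:2]; return np.array([c*d[0]+s*d[1],-s*d[0]+c*d[1]])
m=im.min(2)>195
for vr in((150,178),(238,272)):
    pts=np.argwhere(m[vr[0]:vr[1],375:465])+[vr[0],375]
    P=np.array([inrack(onz("t2",(p[1]+.0,p[0]),.074)) for p in pts])
    print(len(P)); 
    for lo in np.arange(0,.13,.02):
        k=(P[:,0]>lo)&(P[:,0]<lo+.02)
        if k.sum()>5: print(round(lo,2),np.round(np.percentile(P[k,1],[2,50,98])*1e3,1),end=" | ")
    print()
b=(im[...,0]>120)&(im[...,0]-im[...,2]>80)
b[:150]=0;b[280:]=0
pts=np.argwhere(b)
P=np.array([inrack(onz("t2",(p[1],p[0]),.0675)) for p in pts]);
print("tray far y max",np.percentile(P[:,1],[99,99.7]),"near",np.percentile(P[:,1],[.3,1]))
for lo in np.arange(-.085,.08,.02):
    k=(P[:,1]>lo)&(P[:,1]<lo+.02); 
    if k.sum()>5: print(round(lo,3),np.round(P[k,0].max()*1e3,1),end=" | ")
for lo in np.arange(-.14,-.08,.01):
    k=(P[:,0]>lo)&(P[:,0]<lo+.01); 
    if k.sum()>5: print("x",round(lo,3),np.round(P[k,1].max()*1e3,1),np.round(P[k,1].min()*1e3,1),end=" | ")
E
```

```text
442
0.0 [77.  86.7 92.5] | 0.02 [82.5 87.5 92.5] | 0.04 [82.4 87.6 92.5] | 0.06 [82.4 87.3 92.4] | 0.08 [82.4 87.4 92.3] | 0.1 [82.4 87.2 92.2] | 0.12 [83.8 87.4 92. ] | 
226
0.0 [-88.7 -83.9 -79.4] | 0.02 [-87.  -83.2 -79.4] | 0.04 [-85.2 -82.3 -79.4] | 0.06 [-83.5 -81.5 -79.5] | 0.08 [-81.7 -80.5 -79.5] | 
tray far y max [0.08563846 0.08802241] near [-0.08354921 -0.08173178]
-0.085 324.7 | -0.065 330.7 | -0.045 330.6 | -0.025 322.9 | 0.035 -31.1 | 0.055 -31.1 | 0.075 -31.5 | x -0.12 -37.1 -70.0 | x -0.11 -31.4 -82.9 | x -0.1 -31.9 -80.2 | x -0.09 -31.3 -82.9 | x -0.08 -34.1 -83.6 |
```

```bash
python3 drive.py '[[[0, 0, 0, 0, -0.01, 0.002, 0], [0, 0, 0, 0, -0.02, 0, 0], [0, 0, 0, 0, -0.015, 0, 0], [0, 0, 0, 0, -0.01, 0, 0], [0, 0, 0, 0, 0, 0, 0]]]' | tail -6; python3 - <<'E'
from h import *
q=[0.5295,-.297,-1.6636]
go(W(q,(.009,0,.082)),np.degrees(q[2]))
E
```

```text
clock: 7.85
tcp_pos: [0.5379, -0.2092, 0.0862]
tool_rot: [0.149, 3.137, -0.001]
wrist_force: [-0.4, -0.6, -1.9]
opening: 0.107
grasp_force: 40.0
tcp [ 0.5379 -0.2092  0.0862] yaw 84.55 rot [-0.0005  0.0011 -0.0022] shift [ 0.0003 -0.0972  0.0042] j6 -1.98 clk 7.8
```

```bash
python3 drive.py '[[[0, 0, 0, 0, -0.02, 0.002, 0], [0, 0, 0, 0, -0.02, 0, 0], [0, 0, 0, 0, -0.02, 0, 0], [0, 0, 0, 0, -0.02, 0, 0], [0, 0, 0, 0, -0.01, 0, 0], [0, 0, 0, 0, 0, 0, 0]]]' | tail -6; python3 - <<'E'
from h import *
q=[0.5295,-.297,-1.6636]
for _ in range(3): go(W(q,(.009,0,.080)),np.degrees(q[2]))
E
```

```text
clock: 8.45
tcp_pos: [0.5295, -0.2982, 0.0839]
tool_rot: [0.148, 3.138, -0.0]
wrist_force: [0.6, 0.2, -2.6]
opening: 0.108
grasp_force: 40.0
tcp [ 0.5295 -0.2982  0.0839] yaw 84.58 rot [-0.0001  0.0005 -0.0017] shift [ 0.0001 -0.0078  0.0039] j6 -2.12 clk 8.4
tcp [ 0.5295 -0.2982  0.0839] yaw 84.58 rot [-0.0001  0.0005 -0.0017] shift [ 0.0001 -0.0078  0.0039] j6 -2.12 clk 8.4
tcp [ 0.5295 -0.2982  0.0839] yaw 84.58 rot [-0.0001  0.0005 -0.0017] shift [ 0.0001 -0.0078  0.0039] j6 -2.12 clk 8.4
```

Going in freely. Push to the back wall in small steps.

```bash
python3 drive.py '[[[0, 0, 0, 0, -0.003, 0.001, 0], [0, 0, 0, 0, -0.003, 0.001, 0], [0, 0, 0, 0, 0, 0.001, 0], [0, 0, 0, 0, 0, 0, 0]]]' | tail -6;python3 drive.py '[[[0, 0, 0, 0, -0.002, 0, 0], [0, 0, 0, 0, 0, 0, 0]]]' | tail -6;python3 drive.py '[[[0, 0, 0, 0, -0.002, 0, 0], [0, 0, 0, 0, 0, 0, 0]]]' | tail -6
```

```text
clock: 8.85
tcp_pos: [0.5291, -0.3026, 0.0808]
tool_rot: [0.145, 3.138, 0.0]
wrist_force: [0.1, -0.2, -2.0]
opening: 0.107
grasp_force: 40.0
clock: 9.05
tcp_pos: [0.529, -0.3051, 0.081]
tool_rot: [0.146, 3.138, -0.0]
wrist_force: [0.6, 0.6, -1.9]
opening: 0.104
grasp_force: 40.0
clock: 9.25
tcp_pos: [0.5287, -0.3072, 0.081]
tool_rot: [0.146, 3.138, -0.0]
wrist_force: [-0.5, 0.4, -1.5]
opening: 0.104
grasp_force: 40.0
```

```bash
python3 drive.py '[[[0, 0, 0, 0, -0.0015, 0, 0], [0, 0, 0, 0, 0, 0, 0]]]' | grep -E "tcp_pos|wrist_f";python3 drive.py '[[[0, 0, 0, 0, -0.0015, 0, 0], [0, 0, 0, 0, 0, 0, 0]]]' | grep -E "tcp_pos|wrist_f";python3 drive.py '[[[0, 0, 0, 0, -0.0015, 0, 0], [0, 0, 0, 0, 0, 0, 0]]]' | grep -E "tcp_pos|wrist_f"
```

```text
tcp_pos: [0.5287, -0.3074, 0.081]
wrist_force: [0.8, 5.0, -0.0]
tcp_pos: [0.5287, -0.3074, 0.0812]
wrist_force: [1.3, 10.7, 2.4]
tcp_pos: [0.5287, -0.3074, 0.0812]
wrist_force: [1.2, 15.9, 4.9]
```

```bash
python3 drive.py '[[[0, 0, 0, 0, 0.003, 0.001, 0], [0, 0, 0, 0, 0, 0, 0]]]' | grep -E "tcp_pos|wrist_f";python3 drive.py '[[[0, 0, 0, 0, 0, 0.001, 0], [0, 0, 0, 0, 0, 0, 0]]]' | grep -E "tcp_pos|wrist_f"
```

```text
tcp_pos: [0.5288, -0.3072, 0.0802]
wrist_force: [-0.0, 6.7, 2.3]
tcp_pos: [0.5288, -0.3072, 0.0799]
wrist_force: [-0.4, 9.2, 7.0]
```

```bash
python3 drive.py '[[[0, 0, 0, 0, 0, 0, 1], [0, 0, 0, 0, 0, 0, 1], [0, 0, 0, 0, 0, 0, 1], [0, 0, 0, 0, 0, 0, 1], [0, 0, 0, 0, 0, -0.02, 1], [0, 0, 0, 0, 0, -0.04, 1], [0, 0, 0, 0, 0, -0.04, 1], [0, 0, 0, 0, 0, -0.04, 1], [0, 0, 0, 0, 0, -0.03, 1]]]' | grep -E "clock|tcp_pos|wrist_f|open"; python3 - <<'E'
from h import *
go([.56,-.06,.25],84.7)
save("side","s3")
for v,ws in(("w1",((395,135,80,65),(450,20,90,75))),("top0",((210,210,55,50),(165,260,50,50)))):
    im=cv2.imread(f"pics/{v}.png")
    for x,y,w,h in ws:
        m=(im[y:y+h,x:x+w].max(2)<75).astype(np.uint8)
        m=cv2.morphologyEx(m,cv2.MORPH_CLOSE,np.ones((9,9)));m=cv2.morphologyEx(m,cv2.MORPH_OPEN,np.ones((3,3)))
        n,l,st,ce=cv2.connectedComponentsWithStats(m); i=1+st[1:,4].argmax()
        r=cv2.minAreaRect((np.argwhere(l==i)[:,::-1]+[x,y]).astype(np.float32)); b=cv2.boxPoints(r)
        print(v,st[i],r); print(np.round([onz(v,p,.036)[:2] for p in b],4).tolist())
E
```

```text
clock: 11.15
tcp_pos: [0.5288, -0.309, 0.2518]
wrist_force: [0.2, 0.1, -0.2]
opening: 0.838
tcp [ 0.5288 -0.309   0.2518] yaw 84.67 rot [-0.0018  0.0028 -0.0006] shift [-0.0081  0.2508  0.0018] j6 -2.13 clk 11.2
w1 [  5  10  69  45 946] ((433.84295654296875, 167.13095092773438), (65.4275131225586, 37.77627182006836), 7.907163143157959)
[[0.5107, -0.0826], [0.474, -0.0689], [0.5007, -0.0052], [0.5382, -0.0176]]
w1 [   0    6   90   62 2136] ((492.6784362792969, 55.96934509277344), (94.78408813476562, 54.56421661376953), 12.87500286102295)
[[0.4145, -0.0186], [0.3697, 0.0022], [0.412, 0.0866], [0.4586, 0.068]]
top0 [  8   8  40  33 757] ((237.53009033203125, 234.648681640625), (37.82122039794922, 22.50762176513672), 22.249025344848633)
[[0.5015, -0.0041], [0.5385, -0.0186], [0.5129, -0.0807], [0.476, -0.0661]]
top0 [   0    9   45   41 1371] ((187.0, 289.0), (40.0, 44.0), 90.0)
[[0.4469, 0.0839], [0.4467, 0.0069], [0.3771, 0.0056], [0.3773, 0.0821]]
```

```bash
python3 drive.py '[[[0, 0, 0, -0.002, 0.05, 0, 1], [0, 0, 0, -0.002, 0.05, 0, 1], [0, 0, 0, -0.002, 0.05, 0, 1], [0, 0, 0, -0.002, 0.05, 0, 1], [0, 0, 0, 0, 0.05, 0, 1], [0, 0, 0, 0, 0, 0, 1], [0, 0, 0, 0, 0, 0, 1]]]' | grep -E "clock|tcp_pos"; python3 - <<'E'
from h import *
save("wrist","w4"); go([.507,-.043,.1],67.6)
E
```

```text
clock: 11.9
tcp_pos: [0.5597, -0.0596, 0.2488]
tcp [ 0.5597 -0.0608  0.2488] yaw 84.72 rot [-0.0006  0.0003  0.2987] shift [ 0.0555 -0.0036  0.1488] j6 -1.72 clk 11.9
```

View pics/w4.png

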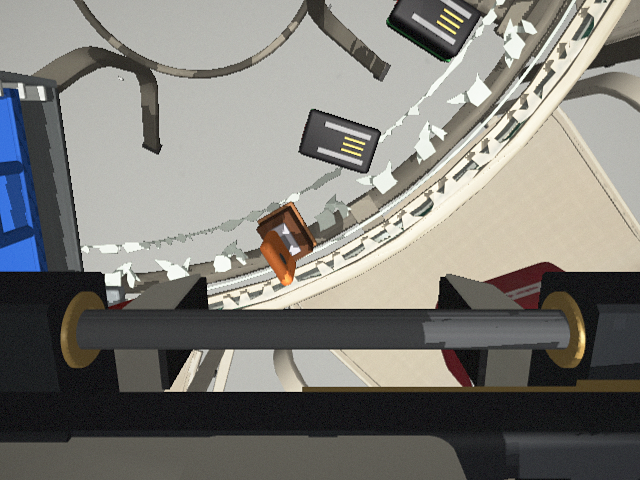

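```bash
python3 - <<'E'
from h import *
c=np.array([onz("w4",p,.036)[:2] for p in ((315,109),(381,124),(371,170),(300,150))]);print(c,c.mean(0))
print([np.degrees(np.arctan2(*(c[a]-c[b])[::-1])) for a,b in((1,0),(2,3))],np.linalg.norm(c[1]-c[0]),np.linalg.norm(c[2]-c[1]))
print(proj("w4",(.507,-.043,.036)))
print(tri(("w4",(341,138)),("w1",(434,166)),("top0",(238,233.5))))
E
```

```text
[[ 0.47914254 -0.05882052]
 [ 0.4963163  -0.00434532]
 [ 0.53413773 -0.01518566]
 [ 0.51159212 -0.07485818]] [ 0.50529717 -0.03830242]
[np.float64(72.50210273306708), np.float64(69.30231921167938)] 0.05711817401843098 0.039344290443181155
[336.52238658 141.10930932]
(array([ 0.50752804, -0.03982344,  0.0219495 ]), [np.float64(0.0027609023735588774), np.float64(0.0008527585689669745), np.float64(0.0034575335581683354)])
```

```bash
python3 - <<'E'
from h import *
go([.506,-.041,.012],70)
E
python3 drive.py '[[[0, 0, 0.129, 0, 0, 0, 1], [0, 0, 0.128, 0, 0, 0, 1], [0, 0, 0, 0, 0, 0, 1]]]' | grep -E "clock|tcp_pos"; python3 - <<'E'
from h import *
go([.506,-.041,.012],70)
E
```

```text
tcp [ 0.5597 -0.0608  0.2488] yaw 84.72 rot [-0.0006  0.0003  0.2569] shift [5.720e-02 2.000e-04 2.368e-01] j6 -1.72 clk 11.9
clock: 12.25
tcp_pos: [0.5595, -0.0624, 0.2487]
tcp [ 0.5595 -0.0624  0.2487] yaw 69.74 rot [-0.0003  0.0001 -0.0045] shift [0.0576 0.0018 0.2367] j6 -1.46 clk 12.2
```

```bash
python3 drive.py '[[[0, 0, 0, 0.029, 0.001, 0.04, 1], [0, 0, 0, 0.0286, 0.0008, 0.04, 1], [0, 0, 0, 0, 0, 0.04, 1], [0, 0, 0, 0, 0, 0.04, 1], [0, 0, 0, 0, 0, 0.04, 1], [0, 0, 0, 0, 0, 0.02, 1], [0, 0, 0, 0, 0, 0.015, 1], [0, 0, 0, 0, 0, 0, 1], [0, 0, 0, 0, 0, 0, 1]]]' | grep -E "clock|tcp_pos|wrist"; python3 - <<'E'
from h import *
save("wrist","w5"); go([.506,-.041,.012],70)
E
```

```text
clock: 13.15
tcp_pos: [0.5064, -0.0399, 0.0141]
wrist_force: [-0.8, -0.5, -0.6]
tcp [ 0.5068 -0.0398  0.0147] yaw 69.98 rot [ 0.0002  0.0016 -0.0003] shift [ 0.0004 -0.0014  0.0027] j6 -1.45 clk 13.2
```

```bash
python3 drive.py '[[[0, 0, 0, 0, 0, 0.001, 0.6], [0, 0, 0, 0, 0, 0, 0.6], [0, 0, 0, 0, 0, 0, 0.6], [0, 0, 0, 0, 0, 0, 0.6], [0, 0, 0, 0, 0, 0, 0.6], [0, 0, 0, 0, 0, 0, 0.6], [0, 0, 0, 0, 0, 0, 0.6]]]' 30 | grep -E "clock|tcp_pos|wrist|open|grasp"; python3 - <<'E'
from h import *
save("wrist","w5")
E
```

```text
clock: 13.9
tcp_pos: [0.5064, -0.0392, 0.0133]
wrist_force: [-0.9, -1.1, 5.7]
opening: 0.695
grasp_force: 29.8
```

View pics/w5.png

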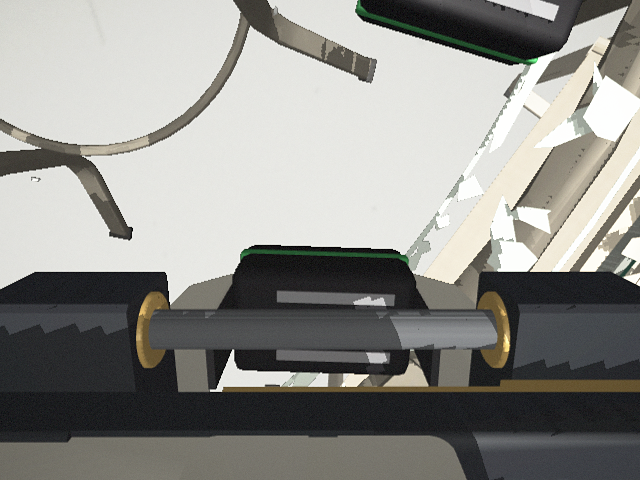

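```bash
python3 drive.py '[[[0, 0, 0, 0, 0, -0.02, 0.6], [0, 0, 0, 0, 0, -0.04, 0.6], [0, 0, 0, 0, 0, -0.04, 0.6], [0, 0, 0, 0, 0, -0.04, 0.6], [0, 0, 0, 0, 0, -0.02, 0.6], [0, 0, -0.13, 0, 0, 0, 0.6], [0, 0, -0.128, 0, 0, 0, 0.6], [0, 0, 0, 0, 0, 0, 0.6]]]' | grep -E "clock|tcp_pos|open|grasp"; python3 - <<'E'
from h import *
go([.5753,-.3687,.12],84.65)
K,C=load("w5");d=np.load("pics/w5.npz")
import bench
M=np.linalg.inv(np.array(env.grab_frame("wrist")["mount"]))
for x in(-.02,0,.02): print(x,[ (lambda q:np.round(q[:2]/q[2],0))(K@(M@[x,y,-.023,1])[:3]) for y in(-.032,.032)])
E
```

```text
clock: 14.75
tcp_pos: [0.5057, -0.0388, 0.1724]
opening: 0.702
grasp_force: 29.8
tcp [ 0.5057 -0.0388  0.1724] yaw 84.8 rot [ 0.0004 -0.0009  0.0026] shift [-0.1001 -0.3219  0.0524] j6 -1.71 clk 14.8
-0.02 [array([234., 372.]), array([412., 372.])]
0 [array([231., 321.]), array([415., 321.])]
0.02 [array([228., 266.]), array([418., 266.])]
```

```bash
python3 drive.py '[[[0, 0, 0, -0.0125, -0.04, 0, 0.6], [0, 0, 0, -0.0125, -0.04, 0, 0.6], [0, 0, 0, -0.0125, -0.04, 0, 0.6], [0, 0, 0, -0.0125, -0.04, 0, 0.6], [0, 0, 0, -0.0125, -0.04, 0, 0.6], [0, 0, 0, -0.0125, -0.04, 0, 0.6], [0, 0, 0, -0.0125, -0.04, 0, 0.6], [0, 0, 0, -0.0126, -0.042, 0, 0.6], [0, 0, 0, 0, 0, 0, 0.6], [0, 0, 0, 0, 0, 0, 0.6]]]' | grep -E "clock|tcp_pos|open|grasp"; python3 - <<'E'
from h import *
go([.5753,-.3687,.066],84.65);save("wrist","w6")
E
```

```text
clock: 15.8
tcp_pos: [0.5756, -0.3694, 0.1711]
opening: 0.693
grasp_force: 29.8
tcp [ 0.5756 -0.3694  0.1711] yaw 84.48 rot [ 0.002  -0.0019 -0.0029] shift [0.0004 0.0006 0.1051] j6 -2.16 clk 15.8
```

```bash
python3 drive.py '[[[0, 0, 0, 0, 0, 0.03, 0.6], [0, 0, 0, 0, 0, 0.03, 0.6], [0, 0, 0, 0, 0, 0.02, 0.6], [0, 0, 0, 0, 0, 0.015, 0.6], [0, 0, 0, 0, 0, 0.008, 0.6], [0, 0, 0, 0, 0, 0, 0.6]]]' | grep -E "clock|tcp_pos|wrist|open|grasp"; python3 drive.py '[[[0, 0, 0, 0, 0, 0.002, 0.6], [0, 0, 0, 0, 0, 0, 0.6]]]' | grep -E "tcp_pos|wrist"
```

```text
clock: 16.45
tcp_pos: [0.5762, -0.368, 0.0693]
wrist_force: [0.4, -1.0, -2.7]
opening: 0.695
grasp_force: 29.8
tcp_pos: [0.5769, -0.3692, 0.0691]
wrist_force: [0.8, 0.3, -2.4]
```

```bash
python3 drive.py '[[[0, 0, 0, 0, 0, 0.0015, 0.6], [0, 0, 0, 0, 0, 0, 0.6]]]' | grep -E "tcp_pos|wrist";python3 drive.py '[[[0, 0, 0, 0, 0, 0.0015, 0.6], [0, 0, 0, 0, 0, 0, 0.6]]]' | grep -E "tcp_pos|wrist";python3 drive.py '[[[0, 0, 0, 0, 0, 0.001, 0.6], [0, 0, 0, 0, 0, 0, 0.6]]]' | grep -E "tcp_pos|wrist"
```

```text
tcp_pos: [0.5764, -0.369, 0.0669]
wrist_force: [-0.3, 0.6, -2.2]
tcp_pos: [0.5765, -0.3691, 0.0654]
wrist_force: [-0.4, 0.0, -0.2]
tcp_pos: [0.5765, -0.3691, 0.0654]
wrist_force: [-1.7, 1.8, 6.0]
```

```bash
python3 drive.py '[[[0, 0, 0, 0, 0, -0.001, 0.77], [0, 0, 0, 0, 0, 0, 0.77], [0, 0, 0, 0, 0, -0.01, 0.77], [0, 0, 0, 0, 0, -0.02, 0.77], [0, 0, 0, 0, 0, -0.03, 0.8], [0, 0, 0, 0, 0, -0.04, 1], [0, 0, 0, 0, 0, -0.04, 1], [0, 0, 0, 0, 0, -0.03, 1], [0, 0, 0, 0, 0, 0, 1]]]' | grep -E "clock|tcp_pos|open"; python3 - <<'E'
from h import *
save("wrist","w6");go([.48,.02,.25],60);
E
```

```text
clock: 18.15
tcp_pos: [0.578, -0.3702, 0.2418]
opening: 1.001
tcp [ 0.5772 -0.3695  0.2384] yaw 84.74 rot [-0.0022  0.0061  0.4318] shift [ 0.2789  0.2887 -0.0116] j6 -2.16 clk 18.2
```

```bash
python3 drive.py '[[[0, 0, 0, 0.018, 0.0485, 0, 1], [0, 0, 0, 0.018, 0.0485, 0, 1], [0, 0, 0, 0.018, 0.0485, 0, 1], [0, 0, 0, 0.018, 0.0485, 0, 1], [0, 0, 0, 0.018, 0.0485, 0, 1], [0, 0, 0, 0.018, 0.0485, 0, 1], [0, 0, 0, 0.018, 0.0485, 0, 1], [0, 0, 0, 0.018, 0.0485, 0, 1], [0, 0, 0, 0, 0, 0, 1], [0, 0, 0, 0, 0, 0, 1]]]' | grep -E "clock|tcp_pos"; python3 - <<'E'
from h import *
save("wrist","w7");go([.416,.0395,.012],60)
a=cv2.imread("pics/w7.png")[0:280];b=cv2.imread("pics/w6.png")[0:280]
cv2.imwrite("pics/crop5.png",np.vstack([a,b]))
E
```

```text
clock: 19.2
tcp_pos: [0.4715, 0.0181, 0.2343]
tcp [0.472  0.0171 0.2344] yaw 84.78 rot [-6.000e-04 -4.000e-04  4.325e-01] shift [ 0.0597 -0.0086  0.2224] j6 -1.61 clk 19.2
```

View pics/crop5.png

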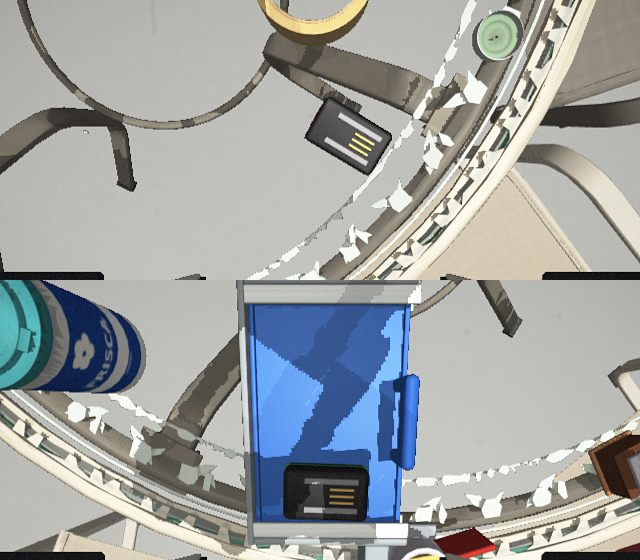

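```bash
python3 - <<'E'
from h import *
c=np.array([onz("w7",p,.036)[:2] for p in ((332,98),(391,136),(369,171),(307,137))]);print(c,c.mean(0))
print([np.degrees(np.arctan2(*(c[a]-c[b])[::-1])) for a,b in((1,0),(2,3))],np.linalg.norm(c[1]-c[0]),np.linalg.norm(c[2]-c[1]))
print(tri(("w7",(349,136)),("top0",(190,286.8))))
y=53; go([*c.mean(0),.012],y)
E
```

```text
[[0.38410269 0.03345781]
 [0.41797917 0.07910421]
 [0.44479666 0.05937642]
 [0.4126282  0.01049452]] [0.41487668 0.04560824]
[np.float64(53.41904530345121), np.float64(56.651678253809756)] 0.056843728894233315 0.03329209239150726
(array([0.41577052, 0.04658425, 0.00639766]), [np.float64(0.00017861802192705012), np.float64(0.00017861802192702434)])
tcp [0.472  0.0171 0.2344] yaw 84.78 rot [-6.000e-04 -4.000e-04  5.547e-01] shift [ 0.0628 -0.0116  0.2224] j6 -1.61 clk 19.2
```

```bash
python3 drive.py '[[[0, 0, 0.13, 0, 0, 0, 1], [0, 0, 0.13, 0, 0, 0, 1], [0, 0, 0.13, 0, 0, 0, 1], [0, 0, 0.13, 0, 0, 0, 1], [0, 0, 0, 0, 0, 0, 1]]]' | grep -E "clock|tcp_pos"; python3 - <<'E'
from h import *
go([.4155,.045,.012],55)
E
```

```text
clock: 19.75
tcp_pos: [0.4724, 0.0156, 0.2343]
tcp [0.4724 0.0156 0.2343] yaw 54.73 rot [-0.0005 -0.0004 -0.0047] shift [ 0.0635 -0.0086  0.2223] j6 -1.08 clk 19.8
```

```bash
python3 drive.py '[[[0, 0, -0.004, 0.0317, -0.0043, 0.03, 1], [0, 0, 0, 0.0317, -0.0043, 0.03, 1], [0, 0, 0, 0, 0, 0.04, 1], [0, 0, 0, 0, 0, 0.04, 1], [0, 0, 0, 0, 0, 0.04, 1], [0, 0, 0, 0, 0, 0.025, 1], [0, 0, 0, 0, 0, 0.015, 1], [0, 0, 0, 0, 0, 0, 1], [0, 0, 0, 0, 0, 0, 1]]]' | grep -E "clock|tcp_pos|wrist"; python3 - <<'E'
from h import *
go([.4155,.045,.012],55)
E
python3 drive.py '[[[0, 0, 0, 0, 0, 0.001, 0.6], [0, 0, 0, 0, 0, 0, 0.6], [0, 0, 0, 0, 0, 0, 0.6], [0, 0, 0, 0, 0, 0, 0.6], [0, 0, 0, 0, 0, 0, 0.6], [0, 0, 0, 0, 0, 0, 0.6], [0, 0, 0, 0, 0, 0, 0.6]]]' 30 | grep -E "clock|tcp_pos|wrist|open|grasp"; python3 - <<'E'
from h import *
save("wrist","w8")
im=cv2.imread("pics/w8.png");print([(r,im[r,323].tolist()) for r in range(350,392,3)],[(r,im[r,323].tolist()) for r in range(236,300,4)])
E
```

```text
clock: 20.65
tcp_pos: [0.4156, 0.0459, 0.0149]
wrist_force: [0.1, -0.4, -0.5]
tcp [0.4156 0.0459 0.0149] yaw 55.22 rot [-0.0001 -0.0001  0.0038] shift [-0.0004 -0.0008  0.0029] j6 -1.04 clk 20.6
clock: 21.35
tcp_pos: [0.4155, 0.0465, 0.0143]
wrist_force: [-1.2, -0.9, 6.4]
opening: 0.696
grasp_force: 30.0
[(350, [82, 83, 84]), (353, [85, 82, 83]), (356, [83, 83, 84]), (359, [24, 21, 22]), (362, [19, 20, 15]), (365, [25, 22, 25]), (368, [0, 5, 6]), (371, [182, 188, 188]), (374, [184, 188, 189]), (377, [182, 188, 190]), (380, [182, 189, 190]), (383, [181, 186, 184]), (386, [164, 168, 167]), (389, [33, 65, 80])] [(236, [185, 191, 189]), (240, [185, 191, 191]), (244, [0, 0, 0]), (248, [16, 34, 11]), (252, [35, 54, 28]), (256, [19, 16, 14]), (260, [13, 19, 17]), (264, [7, 11, 4]), (268, [20, 17, 21]), (272, [18, 16, 13]), (276, [31, 27, 26]), (280, [19, 26, 21]), (284, [26, 21, 24]), (288, [46, 46, 43]), (292, [88, 85, 88]), (296, [86, 86, 86])]
```

```bash
python3 drive.py '[[[0, 0, 0, 0, 0, -0.02, 0.6], [0, 0, 0, 0, 0, -0.04, 0.6], [0, 0, 0, 0, 0, -0.04, 0.6], [0, 0, 0, 0, 0, -0.04, 0.6], [0, 0, 0, 0, 0, -0.03, 0.6], [0, 0, -0.13, 0, 0, 0, 0.6], [0, 0, -0.13, 0, 0, 0, 0.6], [0, 0, -0.13, 0, 0, 0, 0.6], [0, 0, -0.124, 0, 0, 0, 0.6], [0, 0, 0, 0, 0, 0, 0.6]]]' | grep -E "clock|tcp_pos|open|grasp"; python3 - <<'E'
from h import *
go([.4717,-.3591,.066],84.65)
E
```

```text
clock: 22.4
tcp_pos: [0.4149, 0.0467, 0.1836]
opening: 0.694
grasp_force: 30.0
tcp [0.4149 0.0467 0.1836] yaw 84.69 rot [ 0.0001 -0.0004  0.0007] shift [-0.0944 -0.3987  0.1176] j6 -1.55 clk 22.4
```

```bash
python3 drive.py '[[[0, 0, 0, -0.0105, -0.0443, 0, 0.6], [0, 0, 0, -0.0105, -0.0443, 0, 0.6], [0, 0, 0, -0.0105, -0.0443, 0, 0.6], [0, 0, 0, -0.0105, -0.0443, 0, 0.6], [0, 0, 0, -0.0105, -0.0443, 0, 0.6], [0, 0, 0, -0.0105, -0.0443, 0, 0.6], [0, 0, 0, -0.0105, -0.0443, 0, 0.6], [0, 0, 0, -0.0105, -0.0443, 0, 0.6], [0, 0, 0, -0.0105, -0.0443, 0, 0.6], [0, 0, 0, 0, 0, 0, 0.6], [0, 0, 0, 0, 0, 0, 0.6]]]' | grep -E "clock|tcp_pos|open|grasp"; python3 - <<'E'
from h import *
go([.4717,-.3591,.066],84.65)
E
```

```text
clock: 23.5
tcp_pos: [0.4713, -0.3595, 0.1828]
opening: 0.695
grasp_force: 30.0
tcp [ 0.4713 -0.3595  0.1828] yaw 84.37 rot [ 0.0017 -0.0013 -0.0049] shift [-0.0003  0.0005  0.1168] j6 -2.25 clk 23.5
```

```bash
python3 drive.py '[[[0, 0, -0.004, 0, 0, 0.03, 0.6], [0, 0, 0, 0, 0, 0.03, 0.6], [0, 0, 0, 0, 0, 0.025, 0.6], [0, 0, 0, 0, 0, 0.02, 0.6], [0, 0, 0, 0, 0, 0.007, 0.6], [0, 0, 0, 0, 0, 0, 0.6]]]' | grep -E "clock|tcp_pos|wrist|open|grasp"; python3 drive.py '[[[0, 0, 0, 0, 0, 0.002, 0.6], [0, 0, 0, 0, 0, 0, 0.6]]]' | grep -E "tcp_pos|wrist"; python3 drive.py '[[[0, 0, 0, 0, 0, 0.0015, 0.6], [0, 0, 0, 0, 0, 0, 0.6]]]' | grep -E "tcp_pos|wrist"
```

```text
clock: 24.1
tcp_pos: [0.4717, -0.3577, 0.0713]
wrist_force: [0.1, 0.6, -0.6]
opening: 0.692
grasp_force: 30.0
tcp_pos: [0.4725, -0.3594, 0.0711]
wrist_force: [-0.5, -0.3, -1.3]
tcp_pos: [0.4721, -0.3593, 0.0688]
wrist_force: [0.2, -0.1, -1.3]
```

```bash
python3 drive.py '[[[0, 0, 0, 0, 0, 0.0015, 0.6], [0, 0, 0, 0, 0, 0, 0.6]]]' | grep -E "tcp_pos|wrist"; python3 drive.py '[[[0, 0, 0, 0, 0, 0.0015, 0.6], [0, 0, 0, 0, 0, 0, 0.6]]]' | grep -E "tcp_pos|wrist"
```

```text
tcp_pos: [0.4719, -0.3592, 0.0668]
wrist_force: [0.3, -0.2, -2.9]
tcp_pos: [0.472, -0.3593, 0.0664]
wrist_force: [-1.5, 1.1, 4.5]
```

```bash
python3 drive.py '[[[0, 0, 0, 0, 0, -0.001, 0.77], [0, 0, 0, 0, 0, 0, 0.77], [0, 0, 0, 0, 0, -0.01, 0.77], [0, 0, 0, 0, 0, -0.02, 0.77], [0, 0, 0, 0, 0, -0.03, 0.8], [0, 0, 0, 0, 0, -0.04, 1], [0, 0, 0, 0, 0, -0.04, 1], [0, 0, 0, 0, 0, -0.03, 1], [0, 0, 0, 0, 0, 0, 1]]]' | grep -E "clock|tcp_pos|open"; python3 - <<'E'
from h import *
save("wrist","w9");go([.645,-.1,.24],84.65);
E
```

```text
clock: 25.8
tcp_pos: [0.4735, -0.3607, 0.2424]
opening: 0.994
tcp [ 0.4727 -0.3599  0.2394] yaw 84.85 rot [-0.0036  0.0047  0.0035] shift [-0.1473  0.2749 -0.0006] j6 -2.26 clk 25.9
```

```bash
python3 drive.py '[[[0, 0, 0, -0.021, 0.0393, 0, 1], [0, 0, 0, -0.021, 0.0393, 0, 1], [0, 0, 0, -0.021, 0.0393, 0, 1], [0, 0, 0, -0.021, 0.0393, 0, 1], [0, 0, 0, -0.021, 0.0393, 0, 1], [0, 0, 0, -0.021, 0.0393, 0, 1], [0, 0, 0, -0.021, 0.0393, 0, 1], [0, 0, 0, 0, 0, 0, 1], [0, 0, 0, 0, 0, 0, 1], [0, 0, 0, 0, 0, 0, 1]]]' | grep -E "clock|tcp_pos"; python3 - <<'E'
from h import *
save("wrist","w10");save("top","t3")
a=cv2.imread("pics/w10.png");b=cv2.imread("pics/w9.png")[0:280]
y0,x0=60,220
cv2.imwrite("pics/crop6.png",np.vstack([cv2.resize(a[y0:y0+200,x0:x0+240],(480,400),interpolation=cv2.INTER_CUBIC),cv2.resize(b,(480,200))]))
go([.645,-.1,.24],84.65)
E
```

```text
clock: 26.85
tcp_pos: [0.6422, -0.0993, 0.2356]
tcp [ 0.6423 -0.0998  0.2362] yaw 84.74 rot [-0.0001 -0.0004  0.0016] shift [-0.0027  0.0001 -0.0038] j6 -1.75 clk 26.9
```

View pics/crop6.png

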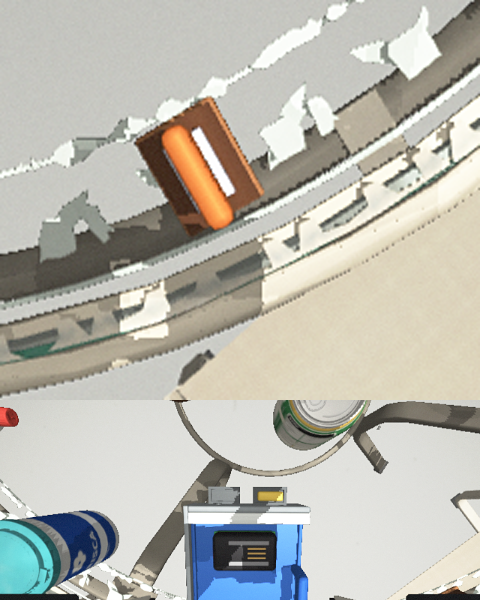

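```bash
python3 - <<'E'
from h import *
from scipy.optimize import minimize
ms={}
for v in("w10","w4","w2"):
    im=cv2.imread(f"pics/{v}.png").astype(int);B,G,Rr=im[...,0],im[...,1],im[...,2]
    m=((Rr>125)&(Rr-G>55)&(G-B>15)&(B<90)).astype(np.uint8)
    x0,y0=map(int,proj(v,(.598,-.091,.08)));
    mm=np.zeros_like(m);sl=np.s_[max(0,y0-70):y0+70,max(0,x0-80):x0+80];mm[sl]=m[sl]
    n,l,st,ce=cv2.connectedComponentsWithStats(mm);i=1+st[1:,4].argmax();ms[v]=(l==i).astype(np.uint8);print(v,st[i],ce[i])
def cap(z):
    t=np.linspace(0,2*np.pi,24); c,s=np.cos(t),np.sin(t)
    return np.c_[np.sign(c)*.014+.005*c,.005*s,np.full(24,z)]
P=np.vstack([cap(.0),cap(.045)])
def cost(p,views):
    J=0
    for v in views:
        q=np.array([proj(v,W(p,a+[0,0,.061+p[3]])) for a in P],np.float32)
        h=cv2.convexHull(q*16).astype(np.int32); k=np.zeros((480,640),np.uint8);cv2.fillPoly(k,[h],1,shift=4)
        k[272:]=0
        J+=1-(k&ms[v]).sum()/max(1,(k|ms[v]).sum())
    return J
for vs in(["w10"],["w10","w4"],["w10","w2"],["w10","w4","w2"]):
    best=None
    for yaw in(150,155,160):
        r=minimize(cost,[.598,-.091,np.radians(yaw),0],args=(vs,),method="Nelder-Mead",options=dict(initial_simplex=np.array([[.598,-.091,np.radians(yaw),0],[.606,-.091,np.radians(yaw),0],[.598,-.083,np.radians(yaw),0],[.598,-.091,np.radians(yaw+10),0],[.598,-.091,np.radians(yaw),.008 if len(vs)>1 else 0.]]),maxiter=400))
        if best is None or r.fun<best.fun:best=r
    print(vs,np.round(best.x,4),np.degrees(best.x[2]),best.fun)
E
```

```text
w10 [301 122  36  53 600] [317.98666667 148.07333333]
w4 [260 243  35  43 636] [278.1572327 263.5408805]
w2 [520  53  35  45 535] [537.10280374  74.9046729 ]
['w10'] [ 0.59   -0.0975  3.5798  0.    ] 205.10692992162765 0.3329621380846325
['w10', 'w4'] [ 5.9000e-01 -9.7600e-02  3.5409e+00 -2.9000e-03] 202.87836047839255 0.9410731336503787
['w10', 'w2'] [ 5.9010e-01 -9.7200e-02  3.5672e+00 -2.8000e-03] 204.3879457162166 1.0469625354206347
['w10', 'w4', 'w2'] [ 5.9020e-01 -9.7200e-02  3.5717e+00  1.2000e-03] 204.64475944271476 1.6718437718062487
```

```bash
cat > kf.py <<'E'
from h import *
from scipy.optimize import minimize
def mask(v,c):
    im=cv2.imread(f"pics/{v}.png").astype(int);B,G,Rr=im[...,0],im[...,1],im[...,2]
    m=((Rr>125)&(Rr-G>55)&(G-B>15)&(B<90)).astype(np.uint8)
    x0,y0=map(int,proj(v,c));mm=np.zeros_like(m);sl=np.s_[max(0,y0-70):y0+70,max(0,x0-80):x0+80];mm[sl]=m[sl]
    n,l,st,ce=cv2.connectedComponentsWithStats(mm);i=1+st[1:,4].argmax();return (l==i).astype(np.uint8)
def cap(z):
    t=np.linspace(0,2*np.pi,24); c,s=np.cos(t),np.sin(t)
    return np.c_[np.sign(c)*.014+.005*c,.005*s,np.full(24,z)]
P=np.vstack([cap(0),cap(.045)])
def keyfit(vs,x0,zb=.061):
    ms={v:mask(v,(x0[0],x0[1],zb+.03)) for v in vs}
    def cost(p):
        J=0
        for v in vs:
            q=np.array([proj(v,W(p,a+[0,0,zb+p[3]])) for a in P],np.float32)
            k=np.zeros((480,640),np.uint8);cv2.fillPoly(k,[cv2.convexHull((q*16).astype(np.int32))],1,shift=4)
            J+=1-(k&ms[v]).sum()/max(1,(k|ms[v]).sum())
        return J/len(vs)
    x0=np.array([*x0,0.]);S=np.vstack([x0]+[x0+d for d in np.diag([.006,.006,.15,.006 if len(vs)>1 else 1e-9])])
    r=minimize(cost,x0,method="Nelder-Mead",options=dict(initial_simplex=S,maxiter=400))
    print(vs,np.round(r.x,4),"yaw",round(np.degrees(r.x[2]),1),"cost",round(r.fun,3));return r.x
E
python3 - <<'E'
from kf import *
for vs in(["w10"],["w4"],["w2"],["w10","w4"],["w10","w2"],["w10","w4","w2"]): keyfit(vs,[.592,-.095,np.radians(21)])
im=cv2.imread("pics/w10.png");print([(X//2+220,y,im[y,X//2+220].tolist()) for X in(176,200,215) for y in (60+64,60+85,60+105)])
E
```

```text
['w10'] [ 0.5903 -0.0973  0.4371  0.    ] yaw 25.0 cost 0.316
['w4'] [ 0.5922 -0.0984  0.4634  0.    ] yaw 26.6 cost 0.506
['w2'] [ 0.5904 -0.0967  0.5473 -0.    ] yaw 31.4 cost 0.722
['w10', 'w4'] [ 5.902e-01 -9.720e-02  4.072e-01  4.000e-04] yaw 23.3 cost 0.418
['w10', 'w2'] [ 0.5902 -0.0974  0.4478 -0.0026] yaw 25.7 cost 0.525
['w10', 'w4', 'w2'] [ 0.5903 -0.0972  0.4314 -0.0008] yaw 24.7 cost 0.514
[(308, 124, [72, 140, 244]), (308, 145, [63, 81, 127]), (308, 165, [33, 45, 67]), (320, 124, [166, 163, 171]), (320, 145, [98, 182, 254]), (320, 165, [48, 86, 159]), (327, 124, [57, 80, 126]), (327, 145, [255, 255, 255]), (327, 165, [88, 171, 253])]
```

```bash
sed -i 's/m=((Rr>125).*/m=((Rr>145)\&(Rr-B>85)).astype(np.uint8);m=cv2.morphologyEx(m,cv2.MORPH_OPEN,np.ones((3,3),np.uint8))/' kf.py
python3 - <<'E'
from kf import *
for vs in(["w10"],["w4"],["w2"],["w10","w4"],["w10","w2"],["w10","w4","w2"]): p=keyfit(vs,[.592,-.095,np.radians(21)])
o=[]
for v in("w10","w4","w2"):
    m=mask(v,(.59,-.097,.09));im=cv2.imread(f"pics/{v}.png");q=np.array([proj(v,W(p,a+[0,0,.061+p[3]])) for a in P],np.float32)
    im[cv2.morphologyEx(m,cv2.MORPH_GRADIENT,np.ones((3,3),np.uint8))>0]=(255,0,255)
    cv2.polylines(im,[cv2.convexHull(q.astype(np.int32))],1,(0,255,0));c=q.mean(0).astype(int)
    o.append(cv2.resize(im[max(0,c[1]-45):][:90,max(0,c[0]-45):][:,:90],(260,260),interpolation=0))
cv2.imwrite("pics/ov.png",np.hstack(o))
E
```

```text
['w10'] [ 0.5904 -0.0975  0.3842  0.    ] yaw 22.0 cost 0.145
['w4'] [ 0.5921 -0.0972  0.4376  0.    ] yaw 25.1 cost 0.593
['w2'] [ 0.5901 -0.0959  0.5905  0.    ] yaw 33.8 cost 0.664
['w10', 'w4'] [ 0.5906 -0.0974  0.3991 -0.0018] yaw 22.9 cost 0.365
['w10', 'w2'] [ 5.906e-01 -9.690e-02  4.586e-01 -4.000e-04] yaw 26.3 cost 0.406
['w10', 'w4', 'w2'] [ 0.5907 -0.0973  0.4471 -0.001 ] yaw 25.6 cost 0.47
```

View pics/ov.png

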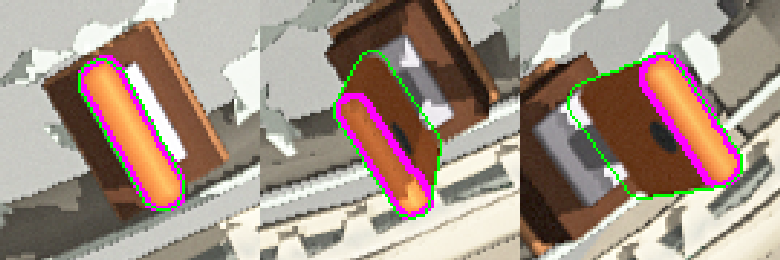

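```bash
sed -i 's/^P=.*/P=cap(.045)/' kf.py
python3 - <<'E'
from kf import *
for vs in(["w10"],["w4"],["w2"],["w10","w4"],["w10","w2"],["w10","w4","w2"]): p=keyfit(vs,[.592,-.095,np.radians(21)])
E
```

```text
['w10'] [ 0.59   -0.0975  0.4587  0.    ] yaw 26.3 cost 0.087
['w4'] [ 0.5915 -0.0968  0.4712  0.    ] yaw 27.0 cost 0.193
['w2'] [ 0.5903 -0.098   0.4578  0.    ] yaw 26.2 cost 0.123
['w10', 'w4'] [ 0.59   -0.0974  0.4568 -0.0024] yaw 26.2 cost 0.147
['w10', 'w2'] [ 0.5896 -0.0977  0.4372 -0.0015] yaw 25.1 cost 0.108
['w10', 'w4', 'w2'] [ 0.59   -0.0975  0.4523 -0.0008] yaw 25.9 cost 0.137
```

```bash
python3 drive.py '[[[0, 0, -0.137, 0, 0, 0, 0.6], [0, 0, -0.137, 0, 0, 0, 0.6], [0, 0, -0.136, 0, 0, 0, 0.6], [0, 0, -0.136, 0, 0, 0, 0.6], [0, 0, 0, 0, 0, 0, 0.6], [0, 0, 0, 0, 0, 0, 0.6]]]' | grep -E "clock|tcp_pos"; python3 - <<'E'
from h import *
for _ in range(5): s=env.get_state();env.grab_frame("top");print(np.round(s["tcp_pos"],4))
go([.59,-.0975,.0645],116)
E
```

```text
clock: 27.55
tcp_pos: [0.6427, -0.0993, 0.2366]
[ 0.6427 -0.0993  0.2366]
[ 0.6428 -0.0992  0.2366]
[ 0.6428 -0.099   0.2366]
[ 0.6429 -0.0988  0.2365]
[ 0.6429 -0.0987  0.2365]
tcp [ 0.643  -0.0986  0.2365] yaw 116.05 rot [-0.0002  0.0003  0.0009] shift [0.0471 0.0242 0.172 ] j6 -2.3 clk 27.8
```

```bash
python3 drive.py '[[[0, 0, 0, 0.0236, 0.0121, 0.03, 0.6], [0, 0, 0, 0.0235, 0.0121, 0.03, 0.6], [0, 0, 0, 0, 0, 0.03, 0.6], [0, 0, 0, 0, 0, 0.015, 0.6], [0, 0, 0, 0, 0, 0, 0.6], [0, 0, 0, 0, 0, 0, 0.6], [0, 0, 0, 0, 0, 0, 0.6]]]' | grep -E "clock|tcp_pos"; python3 - <<'E'
from h import *
go([.59,-.0975,.0645],116)
E
```

```text
clock: 28.5
tcp_pos: [0.5911, -0.0977, 0.1328]
tcp [ 0.5911 -0.0977  0.1328] yaw 116.12 rot [-0.0019  0.0021  0.0022] shift [0.0009 0.0006 0.0683] j6 -2.32 clk 28.5
```

```bash
python3 drive.py '[[[0, 0, 0, 0.0007, 0.0004, 0.02, 0.6], [0, 0, 0, 0, 0, 0.02, 0.6], [0, 0, 0, 0, 0, 0.02, 0.6], [0, 0, 0, 0, 0, 0.006, 0.6], [0, 0, 0, 0, 0, 0, 0.6], [0, 0, 0, 0, 0, 0, 0.6]]]' | grep -E "clock|tcp_pos|wrist"; python3 - <<'E'
from h import *
go([.59,-.0975,.0645],116)
E
```

```text
clock: 29.1
tcp_pos: [0.5902, -0.0977, 0.0668]
wrist_force: [0.7, -0.3, 0.6]
tcp [ 0.5902 -0.0977  0.0668] yaw 116.13 rot [-0.0017  0.0019  0.0023] shift [0.0001 0.0002 0.0023] j6 -2.32 clk 29.1
```

Fine; close gently, then firm up.

```bash
python3 drive.py '[[[0, 0, 0, 0, 0, 0.0015, 0], [0, 0, 0, 0, 0, 0, 0], [0, 0, 0, 0, 0, 0, 0], [0, 0, 0, 0, 0, 0, 0], [0, 0, 0, 0, 0, 0, 0], [0, 0, 0, 0, 0, 0, 0], [0, 0, 0, 0, 0, 0, 0], [0, 0, 0, 0, 0, 0, 0], [0, 0, 0, 0, 0, 0, 0], [0, 0, 0, 0, 0, 0, 0]]]' 5 | grep -E "clock|tcp_pos|wrist|open|grasp"; python3 drive.py '[[[0, 0, 0, 0, 0, 0, 0], [0, 0, 0, 0, 0, 0, 0], [0, 0, 0, 0, 0, 0, 0]]]' 40 | grep -E "clock|tcp_pos|wrist|open|grasp"
```

```text
clock: 30.1
tcp_pos: [0.5893, -0.0974, 0.064]
wrist_force: [-1.1, -0.6, 0.9]
opening: 0.109
grasp_force: 5.0
clock: 30.4
tcp_pos: [0.5893, -0.0974, 0.064]
wrist_force: [0.4, 0.3, -0.4]
opening: 0.106
grasp_force: 40.0
```

```bash
python3 drive.py '[[[0, 0, 0, 0, 0, -0.01, 0], [0, 0, 0, 0, 0, -0.02, 0], [0, 0, 0, 0, 0, -0.03, 0], [0, 0, 0, 0, 0, -0.04, 0], [0, 0, 0, 0, 0, -0.04, 0], [0, 0, 0, 0, 0, -0.03, 0], [0, 0, 0.142, 0, 0, 0, 0], [0, 0, 0.142, 0, 0, 0, 0], [0, 0, 0.142, 0, 0, 0, 0], [0, 0, 0.142, 0, 0, 0, 0], [0, 0, 0.142, 0, 0, 0, 0], [0, 0, 0.142, 0, 0, 0, 0]]]' | grep -E "clock|tcp_pos|wrist|grasp";python3 drive.py '[[[0, 0, 0.142, 0, 0, 0, 0], [0, 0, 0.142, 0, 0, 0, 0], [0, 0, 0.142, 0, 0, 0, 0], [0, 0, 0.142, 0, 0, 0, 0], [0, 0, 0.142, 0, 0, 0, 0], [0, 0, 0.142, 0, 0, 0, 0], [0, 0, 0.142, 0, 0, 0, 0], [0, 0, 0.139, 0, 0, 0, 0], [0, 0, 0, 0, 0, 0, 0]]]' | grep -E "clock|tcp_pos|wrist|open|grasp";python3 - <<'E'
from h import *
go([.652,-.355,.235],2.4)
E
```

```text
clock: 31.6
tcp_pos: [0.5892, -0.0974, 0.2346]
wrist_force: [0.3, -0.1, -0.7]
grasp_force: 40.0
clock: 32.5
tcp_pos: [0.5892, -0.0974, 0.2345]
wrist_force: [-0.3, 0.1, -1.1]
opening: 0.105
grasp_force: 40.0
tcp [ 0.5892 -0.0974  0.2345] yaw 2.33 rot [ 0.0007  0.0002 -0.0012] shift [-0.26    0.052  -0.0005] j6 -0.33 clk 32.5
```

```bash
python3 drive.py '[[[0, 0, 0, -0.037, 0.0075, 0, 0], [0, 0, 0, -0.037, 0.0075, 0, 0], [0, 0, 0, -0.037, 0.0075, 0, 0], [0, 0, 0, -0.037, 0.0075, 0, 0], [0, 0, 0, -0.037, 0.0075, 0, 0], [0, 0, 0, -0.037, 0.0075, 0, 0], [0, 0, 0, -0.038, 0.0075, 0, 0], [0, 0, 0, 0, 0, 0, 0], [0, 0, 0, 0, 0, 0, 0], [0, 0, 0, 0, 0, 0, 0], [0, 0, 0, 0, 0, 0, 0]]]' | grep -E "clock|tcp_pos|wrist|grasp"; python3 - <<'E'
from h import *
save("wrist","w11"); go([.6525,-.2952,.2],2.4)
def brass(v):
    im=cv2.imread(f"pics/{v}.png");hsv=cv2.cvtColor(im,cv2.COLOR_BGR2HSV)
    u,w=map(int,proj(v,(.6525,-.2952,.078)));print("exp",u,w)
    m=((hsv[...,0]>14)&(hsv[...,0]<32)&(hsv[...,1]>110)&(hsv[...,2]>90)).astype(np.uint8)
    mm=np.zeros_like(m);sl=np.s_[max(0,w-60):w+60,max(0,u-60):u+60];mm[sl]=m[sl]
    n,l,st,ce=cv2.connectedComponentsWithStats(mm);i=1+st[1:,4].argmax();b=(l==i).astype(np.uint8)
    r=cv2.minAreaRect(np.argwhere(b)[:,::-1].astype(np.float32));print(v,st[i],r)
    c,_=cv2.findContours(b,cv2.RETR_CCOMP,cv2.CHAIN_APPROX_NONE);h=c and [k for k in c if 30<cv2.contourArea(k)<400]
    for k in h: print("hole",cv2.minAreaRect(k),cv2.contourArea(k))
    box=cv2.boxPoints(r);P=np.array([onz(v,p,.078)[:2] for p in box]);print("brass c",P.mean(0),np.degrees(np.arctan2(*(P[1]-P[0])[::-1])),np.linalg.norm(P[1]-P[0]),np.linalg.norm(P[2]-P[1]))
    for k in h:
        B=cv2.boxPoints(cv2.minAreaRect(k));Q=np.array([onz(v,p,.078)[:2] for p in B]);print("hole c",Q.mean(0),[ (round(float(np.degrees(np.arctan2(*(Q[j+1]-Q[j])[::-1]))),1),round(float(np.linalg.norm(Q[j+1]-Q[j])),4)) for j in(0,1)])
for v in("w11","w2","top0"): brass(v)
E
```

```text
clock: 33.6
tcp_pos: [0.6529, -0.3535, 0.2349]
wrist_force: [-0.6, -0.8, -1.1]
grasp_force: 40.0
tcp [ 0.6529 -0.3536  0.2349] yaw 2.53 rot [0.001  0.0004 0.0023] shift [0.0584 0.0021 0.0349] j6 -0.64 clk 33.6
exp 324 138
w11 [316 125  17  31 151] ((324.3783874511719, 139.67478942871094), (29.86703109741211, 15.432408332824707), 86.18592071533203)
hole ((324.0, 138.5), (14.0, 27.0), 0.0) 345.5
brass c [ 0.65262935 -0.29598794] 6.217046101207688 0.011101922091989647 0.02114176365031705
hole c [ 0.65231251 -0.29515378] [(92.3, 0.0191), (2.5, 0.0101)]
exp 301 218
w2 [280 198  43  37 887] ((301.0517272949219, 217.37930297851562), (38.253238677978516, 36.953372955322266), 68.19859313964844)
hole ((302.1000061035156, 216.2000274658203), (11.180338859558105, 20.57182502746582), 63.43495178222656) 161.0
brass c [ 0.65189423 -0.29567432] 96.7231360579496 0.031400780479629485 0.03289682697384743
hole c [ 0.65098403 -0.29450873] [(101.6, 0.0176), (10.8, 0.0096)]
exp 382 147
top0 [373 138  19  19 271] ((382.0, 147.0), (18.0, 18.0), 90.0)
hole ((382.0, 147.0), (18.0, 18.0), 90.0) 286.0
hole ((382.5, 147.5), (11.0, 7.0), 0.0) 58.5
brass c [ 0.65340576 -0.29469326] -90.07626508421265 0.03097602512489229 0.03160408555951449
hole c [ 0.65340576 -0.29469326] [(-90.1, 0.031), (179.1, 0.0316)]
hole c [ 0.65250401 -0.29553827] [(-0.8, 0.0123), (-90.1, 0.0189)]
```

```bash
python3 drive.py '[[[0, 0, 0.003, 0.03, 0.001, 0, 0], [0, 0, 0, 0.0285, 0.001, 0, 0], [0, 0, 0, 0, 0, 0.03, 0], [0, 0, 0, 0, 0, 0.03, 0], [0, 0, 0, 0, 0, 0.03, 0], [0, 0, 0, 0, 0, 0, 0], [0, 0, 0, 0, 0, 0, 0], [0, 0, 0, 0, 0, 0, 0], [0, 0, 0, 0, 0, 0, 0]]]' | grep -E "clock|tcp_pos|wrist|grasp"; python3 - <<'E'
from h import *
go([.6523,-.2946,.135],2.3)
E
```

```text
clock: 34.55
tcp_pos: [0.6532, -0.2969, 0.1465]
wrist_force: [0.4, 0.3, 0.2]
grasp_force: 40.0
tcp [ 0.6532 -0.2969  0.1465] yaw 2.24 rot [ 0.0036  0.0021 -0.001 ] shift [ 0.0023 -0.0008  0.0115] j6 -0.57 clk 34.5
```

```bash
python3 drive.py '[[[0.0036, 0.0021, -0.001, 0.0022, -0.0008, 0.005, 0], [0, 0, 0, 0, 0, 0.004, 0], [0, 0, 0, 0, 0, 0, 0], [0, 0, 0, 0, 0, 0, 0], [0, 0, 0, 0, 0, 0, 0], [0, 0, 0, 0, 0, 0, 0], [0, 0, 0, 0, 0, 0, 0]]]' | grep -E "clock|tcp_pos|wrist|grasp"; python3 - <<'E'
from h import *
go([.6523,-.2946,.135],2.3);go([.6523,-.2946,.135],2.3)
E
```

```text
clock: 35.25
tcp_pos: [0.6514, -0.2944, 0.1351]
wrist_force: [-0.5, -0.3, -0.7]
grasp_force: 40.0
tcp [ 0.6514 -0.2944  0.1351] yaw 2.28 rot [-0.0031 -0.0019 -0.0003] shift [-0.0003  0.0009  0.0001] j6 -0.57 clk 35.2
tcp [ 0.6514 -0.2944  0.1351] yaw 2.28 rot [-0.0031 -0.0019 -0.0003] shift [-0.0003  0.0009  0.0001] j6 -0.57 clk 35.2
```

```bash
python3 drive.py '[[[-0.003, -0.0019, 0, -0.0003, 0.0009, 0, 0], [0, 0, 0, 0, 0, 0.003, 0], [0, 0, 0, 0, 0, 0.003, 0], [0, 0, 0, 0, 0, 0.003, 0], [0, 0, 0, 0, 0, 0, 0]]]' | grep -E "clock|tcp_pos|wrist|grasp"; python3 drive.py '[[[0, 0, 0, 0, 0, 0.002, 0], [0, 0, 0, 0, 0, 0.002, 0], [0, 0, 0, 0, 0, 0, 0]]]' | grep -E "tcp_pos|wrist|grasp"
```

```text
clock: 35.75
tcp_pos: [0.652, -0.2944, 0.1251]
wrist_force: [0.4, -0.2, -1.0]
grasp_force: 40.0
tcp_pos: [0.6522, -0.2944, 0.1216]
wrist_force: [0.6, 0.0, -0.2]
grasp_force: 40.0
```

```bash
python3 drive.py '[[[0, 0, 0, 0, 0, 0.003, 0], [0, 0, 0, 0, 0, 0.003, 0], [0, 0, 0, 0, 0, 0.003, 0], [0, 0, 0, 0, 0, 0, 0], [0, 0, 0, 0, 0, 0, 0]]]' | grep -E "clock|tcp_pos|wrist|grasp"; python3 drive.py '[[[0, 0, 0, 0, 0, 0.0015, 0], [0, 0, 0, 0, 0, 0, 0]]]' | grep -E "tcp_pos|wrist|grasp";python3 drive.py '[[[0, 0, 0, 0, 0, 0.0015, 0], [0, 0, 0, 0, 0, 0, 0]]]' | grep -E "tcp_pos|wrist|grasp"
```

```text
clock: 36.55
tcp_pos: [0.6526, -0.2953, 0.1129]
wrist_force: [1.0, -4.2, -0.6]
grasp_force: 40.0
tcp_pos: [0.6525, -0.2953, 0.1116]
wrist_force: [1.5, -4.5, 0.6]
grasp_force: 40.0
tcp_pos: [0.6526, -0.2953, 0.1103]
wrist_force: [1.9, -6.3, 0.8]
grasp_force: 40.0
```

```bash
python3 drive.py '[[[0, 0, 0, -0.0012, 0.0004, 0, 0], [0, 0, 0, 0, 0, 0.001, 0], [0, 0, 0, 0, 0, 0, 0]]]' | grep -E "clock|tcp_pos|wrist|grasp"; python3 drive.py '[[[0, 0, 0, 0, 0, 0.0015, 0], [0, 0, 0, 0, 0, 0, 0]]]' | grep -E "tcp_pos|wrist|grasp";python3 drive.py '[[[0, 0, 0, 0, 0, 0.001, 0], [0, 0, 0, 0, 0, 0, 0]]]' | grep -E "tcp_pos|wrist|grasp"
```

```text
clock: 37.25
tcp_pos: [0.6527, -0.2956, 0.1087]
wrist_force: [1.3, -2.9, 1.3]
grasp_force: 40.0
tcp_pos: [0.6528, -0.2956, 0.108]
wrist_force: [-0.8, -3.4, 4.5]
grasp_force: 40.0
tcp_pos: [0.6528, -0.2956, 0.108]
wrist_force: [-1.9, -0.9, 8.6]
grasp_force: 40.0
```

```bash
python3 drive.py '[[[0, 0, 0, 0, 0, -0.001, 0], [0, 0, -0.1, 0, 0, 0, 0], [0, 0, -0.1, 0, 0, 0, 0], [0, 0, -0.1, 0, 0, 0, 0], [0, 0, -0.1, 0, 0, 0, 0], [0, 0, 0, 0, 0, 0, 0]]]' | grep -E "clock|tcp_pos|wrist|grasp"; python3 -c "
from h import *
s=env.get_state();print(np.round(s['wrist_torque'],3));go([.6525,-.2953,.108],2.3)"
```

```text
clock: 38.25
tcp_pos: [0.6526, -0.2954, 0.108]
wrist_force: [-1.0, -1.4, 5.7]
grasp_force: 40.0
[-0.477  0.268  0.007]
tcp [ 0.6526 -0.2954  0.108 ] yaw 25.37 rot [-4.000e-04 -5.000e-04  4.027e-01] shift [ 0.0001 -0.0001 -0.    ] j6 -0.97 clk 38.2
```

```bash
python3 drive.py '[[[0, 0, -0.1, 0, 0, 0, 0], [0, 0, -0.1, 0, 0, 0, 0], [0, 0, -0.1, 0, 0, 0, 0], [0, 0, -0.1, 0, 0, 0, 0], [0, 0, 0, 0, 0, 0, 0]]]' | grep -E "clock|tcp_pos|wrist|grasp"; python3 -c "
from h import *
s=env.get_state();print(np.round(s['wrist_torque'],3));go([.6525,-.2953,.108],2.3)"; python3 drive.py '[[[0, 0, -0.1, 0, 0, 0, 0], [0, 0, -0.1, 0, 0, 0, 0], [0, 0, -0.1, 0, 0, 0, 0], [0, 0, -0.1, 0, 0, 0, 0], [0, 0, 0, 0, 0, 0, 0]]]' | grep -E "clock|tcp_pos|wrist|grasp"; python3 -c "
from h import *
s=env.get_state();print(np.round(s['wrist_torque'],3));go([.6525,-.2953,.108],2.3)"
```

```text
clock: 38.75
tcp_pos: [0.6523, -0.2957, 0.108]
wrist_force: [-2.8, -2.7, 6.0]
grasp_force: 40.0
[-0.603  0.47  -0.027]
tcp [ 0.6523 -0.2957  0.108 ] yaw 48.28 rot [-9.000e-04 -6.000e-04  8.025e-01] shift [ 0.0004  0.0002 -0.    ] j6 -1.37 clk 38.8
clock: 39.25
tcp_pos: [0.6523, -0.2959, 0.108]
wrist_force: [-1.4, -2.1, 5.9]
grasp_force: 40.0
[-0.66   0.433 -0.045]
tcp [ 0.6523 -0.2959  0.108 ] yaw 71.2 rot [-9.0000e-04 -5.0000e-04  1.2025e+00] shift [ 0.0006  0.0002 -0.    ] j6 -1.77 clk 39.2
```

```bash
for r in 1 ; do python3 drive.py '[[[0, 0, -0.06, 0, 0, 0, 0], [0, 0, 0, 0, 0, 0, 0]]]' | grep -E "wrist_f"; python3 -c "
from h import *
s=env.get_state();print(np.round(s['wrist_torque'],3));go([.6525,-.2953,.108],2.3)"; done; python3 drive.py '[[[0, 0, -0.06, 0, 0, 0, 0], [0, 0, 0, 0, 0, 0, 0]]]' | grep -E "wrist_f"; python3 -c "
from h import *
s=env.get_state();print(np.round(s['wrist_torque'],3));go([.6525,-.2953,.108],2.3)"; python3 drive.py '[[[0, 0, -0.06, 0, 0, 0, 0], [0, 0, 0, 0, 0, 0, 0]]]' | grep -E "wrist_f"; python3 -c "
from h import *
s=env.get_state();print(np.round(s['wrist_torque'],3));go([.6525,-.2953,.108],2.3)"
```

```text
wrist_force: [-2.0, -2.9, 5.6]
[-0.554  0.41  -0.037]
tcp [ 0.6523 -0.2959  0.108 ] yaw 74.57 rot [-9.0000e-04 -6.0000e-04  1.2613e+00] shift [ 0.0005  0.0002 -0.    ] j6 -1.83 clk 39.5
wrist_force: [-2.1, -1.8, 6.1]
[-0.613  0.488  0.007]
tcp [ 0.6523 -0.2958  0.108 ] yaw 78.0 rot [-8.0000e-04 -6.0000e-04  1.3213e+00] shift [ 0.0005  0.0002 -0.    ] j6 -1.89 clk 39.6
wrist_force: [-2.7, -2.3, 6.0]
[-0.595  0.419  0.006]
tcp [ 0.6523 -0.2958  0.108 ] yaw 81.44 rot [-8.0000e-04 -6.0000e-04  1.3813e+00] shift [ 0.0005  0.0002 -0.    ] j6 -1.95 clk 39.9
```

```bash
T(){ python3 -c "
from h import *
s=env.get_state();print(np.round(s['wrist_torque'],3),round(s['joint_torque'][5],3));go([.6525,-.2953,.108],2.3)"; }; python3 drive.py '[[[0, 0, -0.05, 0, 0, 0, 0], [0, 0, 0, 0, 0, 0, 0]]]' | grep -E "wrist_f";T;python3 drive.py '[[[0, 0, -0.05, 0, 0, 0, 0], [0, 0, 0, 0, 0, 0, 0]]]' | grep -E "wrist_f";T;python3 drive.py '[[[0, 0, -0.05, 0, 0, 0, 0], [0, 0, 0, 0, 0, 0, 0]]]' | grep -E "wrist_f";T
```

```text
wrist_force: [-2.0, -3.2, 4.7]
[-0.636  0.405 -0.151] -0.613
tcp [ 0.6523 -0.2959  0.108 ] yaw 84.27 rot [-7.0000e-04 -6.0000e-04  1.4306e+00] shift [ 0.0006  0.0002 -0.    ] j6 -2.0 clk 40.0
wrist_force: [-1.3, -3.7, 5.2]
[-0.59   0.304 -0.436] -0.915
tcp [ 0.6524 -0.2959  0.108 ] yaw 87.09 rot [-4.00e-04 -5.00e-04  1.48e+00] shift [ 0.0006  0.0001 -0.    ] j6 -2.05 clk 40.2
wrist_force: [-0.9, -3.1, 4.8]
[-0.644  0.22  -0.699] -1.109
tcp [ 0.6526 -0.296   0.108 ] yaw 89.93 rot [-1.0000e-04 -1.0000e-04  1.5295e+00] shift [ 0.0007 -0.     -0.    ] j6 -2.1 clk 40.5
```

```bash
T(){ python3 -c "
from h import *
s=env.get_state();print(np.round(s['wrist_torque'],3),round(s['joint_torque'][5],3));go([.6525,-.2953,.108],2.3)"; }; python3 drive.py '[[[0, 0, 0.1, 0, 0, 0, 0], [0, 0, 0.1, 0, 0, 0, 0], [0, 0, 0.09, 0, 0, 0, 0], [0, 0, 0, 0, 0, -0.001, 0], [0, 0, 0, 0, 0, 0, 0]]]' | grep -E "wrist_f";T; python3 drive.py '[[[0, 0, 0, 0, 0, -0.003, 0], [0, 0, 0, 0, 0, -0.004, 0], [0, 0, 0, 0, 0, 0, 0]]]' | grep -E "tcp_pos|wrist_f|grasp";T
```

```text
wrist_force: [-0.7, -0.5, 1.4]
[-0.137  0.121 -0.01 ] 0.104
tcp [ 0.6525 -0.2951  0.108 ] yaw 73.45 rot [-3.0000e-04 -2.1000e-03  1.2418e+00] shift [-0.0002  0.      0.    ] j6 -1.81 clk 41.0
tcp_pos: [0.653, -0.2955, 0.1159]
wrist_force: [-0.2, 0.9, -0.4]
grasp_force: 40.0
[-0.048 -0.039  0.012] -0.009
tcp [ 0.653  -0.2955  0.1159] yaw 73.37 rot [ 4.0000e-04 -2.0000e-04  1.2404e+00] shift [ 0.0002 -0.0004  0.0079] j6 -1.81 clk 41.2
```

```bash
python3 drive.py '[[[0, 0, 0, 0, 0, -0.01, 0], [0, 0, 0, 0, 0, -0.02, 0], [0, 0, 0, 0, 0, -0.03, 0], [0, 0, 0, 0, 0, -0.03, 0], [0, 0, 0, 0, 0, -0.03, 0], [0, 0, -0.149, 0, 0, 0, 0], [0, 0, -0.149, 0, 0, 0, 0], [0, 0, -0.149, 0, 0, 0, 0], [0, 0, -0.149, 0, 0, 0, 0], [0, 0, -0.149, 0, 0, 0, 0], [0, 0, 0, 0, 0, 0, 0]]]' | grep -E "clock|tcp_pos|wrist_f|open|grasp"; python3 -c "
from h import *
save('top','t4');save('side','s4')
go([.5893,-.0974,.15],116.1)
for v in('t3','t4'):
    im=cv2.imread(f'pics/{v}.png').astype(int);m=(im[...,2]>110)&(im[...,1]<60)&(im[...,0]<60)
    mm=np.argwhere(m[130:230,330:410])+[130,330];print(v,len(mm),mm.mean(0) if len(mm) else '')
    for p in ([mm.min(0),mm.max(0)] if len(mm) else []): print(p)
"
```

```text
clock: 42.35
tcp_pos: [0.6528, -0.2956, 0.2362]
wrist_force: [-0.6, 0.3, -0.5]
opening: 0.108
grasp_force: 40.0
tcp [ 0.6528 -0.2956  0.236 ] yaw 115.8 rot [ 0.0001  0.0001 -0.0053] shift [-0.0302  0.2059  0.086 ] j6 -2.55 clk 42.5
t3 0 
t4 0
```

Now over the stand.

```bash
python3 drive.py '[[[0, 0, -0.0053, -0.005, 0.0343, 0, 0], [0, 0, 0, -0.005, 0.0343, 0, 0], [0, 0, 0, -0.005, 0.0343, 0, 0], [0, 0, 0, -0.005, 0.0343, 0, 0], [0, 0, 0, -0.005, 0.0343, 0, 0], [0, 0, 0, -0.0052, 0.0344, 0, 0], [0, 0, 0, 0, 0, 0.03, 0], [0, 0, 0, 0, 0, 0.03, 0], [0, 0, 0, 0, 0, 0.03, 0], [0, 0, 0, 0, 0, 0.02, 0], [0, 0, 0, 0, 0, 0, 0], [0, 0, 0, 0, 0, 0, 0]]]' | grep -E "clock|tcp_pos|wrist_f|open|grasp"; python3 drive.py '[[[0, 0, 0, 0, 0, 0, 0], [0, 0, 0, 0, 0, 0, 0], [0, 0, 0, 0, 0, 0, 0]]]' | grep -E "tcp_pos"; python3 -c "
from h import *
go([.5893,-.0974,.095],116.1)"
```

```text
clock: 43.65
tcp_pos: [0.589, -0.0978, 0.1262]
wrist_force: [0.7, 0.1, 0.3]
opening: 0.104
grasp_force: 40.0
tcp_pos: [0.5892, -0.0979, 0.1266]
tcp [ 0.5892 -0.0979  0.1266] yaw 116.3 rot [-0.001   0.0012  0.0035] shift [-0.0003  0.0003  0.0316] j6 -2.32 clk 44.0
```

```bash
python3 drive.py '[[[0, 0, 0.003, -0.0003, 0.0003, 0.015, 0], [0, 0, 0, 0, 0, 0.015, 0], [0, 0, 0, 0, 0, 0.006, 0], [0, 0, 0, 0, 0, 0.004, 0], [0, 0, 0, 0, 0, 0.003, 0], [0, 0, 0, 0, 0, 0, 0]]]' | grep -E "clock|tcp_pos|wrist_f"; python3 drive.py '[[[0, 0, 0, 0, 0, 0.004, 0], [0, 0, 0, 0, 0, 0.004, 0], [0, 0, 0, 0, 0, 0.004, 0], [0, 0, 0, 0, 0, 0, 0]]]' | grep -E "clock|tcp_pos|wrist_f";
```

```text
clock: 44.55
tcp_pos: [0.5889, -0.0973, 0.0827]
wrist_force: [-0.2, 0.4, -0.9]
clock: 44.95
tcp_pos: [0.5884, -0.0972, 0.0698]
wrist_force: [0.2, 0.3, -0.8]
```

```bash
python3 drive.py '[[[0, 0, 0, 0, 0, 0.003, 0], [0, 0, 0, 0, 0, 0.002, 0], [0, 0, 0, 0, 0, 0, 0]]]' | grep -E "tcp_pos|wrist_f"; python3 drive.py '[[[0, 0, 0, 0, 0, 0.0015, 0], [0, 0, 0, 0, 0, 0, 0]]]' | grep -E "tcp_pos|wrist_f"
```

```text
tcp_pos: [0.5887, -0.0973, 0.0652]
wrist_force: [0.1, -0.0, -0.3]
tcp_pos: [0.5889, -0.0973, 0.0641]
wrist_force: [0.5, 0.8, 0.2]
```

Seated at the same height as picked. Release and go up and away, then check numerically.

```bash
python3 drive.py '[[[0, 0, 0, 0, 0, 0.0007, 0.15], [0, 0, 0, 0, 0, 0, 0.2], [0, 0, 0, 0, 0, 0, 0.4], [0, 0, 0, 0, 0, 0, 0.6], [0, 0, 0, 0, 0, 0, 0.6], [0, 0, 0, 0, 0, -0.01, 0.6], [0, 0, 0, 0, 0, -0.03, 0.6], [0, 0, 0, 0, 0, -0.04, 0.6], [0, 0, 0, 0, 0, -0.04, 0.6], [0, 0, 0, 0, 0, -0.04, 0.6], [0, 0, 0, 0, 0, 0, 0.6], [0, 0, 0, 0, 0, 0, 0.6]]]' | grep -E "clock|tcp_pos|wrist_f|open"; python3 -c "
from h import *
go([.65,-.23,.26],84.7)"
```

```text
clock: 46.65
tcp_pos: [0.5892, -0.0974, 0.225]
wrist_force: [-0.3, 0.8, 0.2]
opening: 0.602
tcp [ 0.5892 -0.0974  0.225 ] yaw 116.15 rot [-0.0012  0.0024  0.549 ] shift [-0.0728 -0.1264 -0.035 ] j6 -2.32 clk 46.6
```

```bash
python3 drive.py '[[[0, 0, 0.137, 0, 0, -0.035, 0.6], [0, 0, 0.137, 0, 0, 0, 0.6], [0, 0, 0.137, 0, 0, 0, 0.6], [0, 0, 0.137, 0, 0, 0, 0.6], [0, 0, 0, -0.018, -0.032, 0, 0.6], [0, 0, 0, -0.018, -0.032, 0, 0.6], [0, 0, 0, -0.018, -0.032, 0, 0.6], [0, 0, 0, -0.018, -0.032, 0, 0.6], [0, 0, 0, 0, 0, 0, 0.6], [0, 0, 0, 0, 0, 0, 0.6], [0, 0, 0, 0, 0, 0, 0.6], [0, 0, 0, 0, 0, 0, 0.6]]]' | grep -E "clock|tcp_pos"; python3 - <<'E'
from kf import *
save("wrist","w12");save("top","t5");save("side","s5")
keyfit(["w12"],[.59,-.0975,np.radians(26)])
v="w12";im=cv2.imread(f"pics/{v}.png").astype(int);B,G,Rr=im[...,0],im[...,1],im[...,2]
m=((Rr>70)&(G<Rr*.35)&(B<Rr*.4)).astype(np.uint8);m[275:]=0
n,l,st,ce=cv2.connectedComponentsWithStats(m)
print("exp lock",proj(v,(.6525,-.2953,.078)),"closed gate far end",proj(v,(.5885,-.29,.068)),"open",proj(v,(.645,-.23,.068)))
for i in range(1,n):
    if st[i,4]>20: 
        r=cv2.minAreaRect(np.argwhere(l==i)[:,::-1].astype(np.float32));b=cv2.boxPoints(r);print("red",st[i],np.round([onz(v,p,.06)[:2] for p in b],3).tolist())
hsv=cv2.cvtColor(im.astype(np.uint8),cv2.COLOR_BGR2HSV);u,w=map(int,proj(v,(.6525,-.2953,.078)))
y=((hsv[...,0]>14)&(hsv[...,0]<32)&(hsv[...,1]>110)&(hsv[...,2]>90)).astype(np.uint8);mm=np.zeros_like(y);sl=np.s_[w-40:w+40,u-40:u+40];mm[sl]=y[sl]
c,_=cv2.findContours(mm,cv2.RETR_CCOMP,cv2.CHAIN_APPROX_NONE)
for k in c:
    if cv2.contourArea(k)>40:
        Q=np.array([onz(v,p,.078)[:2] for p in cv2.boxPoints(cv2.minAreaRect(k))]);print("brass/hole",Q.mean(0).round(4),[(round(float(np.degrees(np.arctan2(*(Q[j+1]-Q[j])[::-1]))),1),round(float(np.linalg.norm(Q[j+1]-Q[j])),4)) for j in(0,1)])
# tray blue extents in w12
b=((B>110)&(B-Rr>70)).astype(np.uint8);n,l,st,ce=cv2.connectedComponentsWithStats(b);i=1+st[1:,4].argmax();print("blue",st[i])
E
```

```text
clock: 47.85
tcp_pos: [0.6486, -0.2301, 0.2584]
['w12'] [ 0.5898 -0.0981  0.4138  0.    ] yaw 23.7 cost 0.115
exp lock [243.54617104 222.46806103] closed gate far end [241.46655623 141.68341198] open [322.23111873 204.1711474 ]
red [245 143  19  50 535] [[0.63, -0.295], [0.589, -0.284], [0.591, -0.273], [0.632, -0.284]]
red [593 240  47  27 396] [[0.705, 0.001], [0.702, 0.041], [0.724, 0.047], [0.727, 0.005]]
red [529 242  31  29 284] [[0.722, -0.053], [0.695, -0.051], [0.699, -0.027], [0.727, -0.028]]
red [558 243  37  22 257] [[0.703, -0.03], [0.699, 0.001], [0.717, 0.006], [0.721, -0.026]]
red [595 242  12   6  28] [[0.704, 0.004], [0.702, 0.013], [0.706, 0.014], [0.708, 0.005]]
red [527 259   7  10  23] [[0.713, -0.056], [0.711, -0.052], [0.72, -0.049], [0.721, -0.053]]
red [558 260   8  12  26] [[0.717, -0.029], [0.715, -0.024], [0.723, -0.02], [0.725, -0.025]]
brass/hole [ 0.6522 -0.2955] [(159.4, 0.033), (72.0, 0.0314)]
brass/hole [ 0.6503 -0.2947] [(158.4, 0.0159), (70.4, 0.0103)]
blue [   67     0   157   171 15070]
```

```bash
python3 - <<'E'
from h import *
q=[.5288-.0932*.055,-.3073-.9956*.055,np.radians(-95.35)]
v="w12";im=cv2.imread("pics/w12.png").astype(int)
b=((im[...,0]>60)&(im[...,0]-im[...,2]>40))
for y in(-.02,0.,.02):
    p=proj(v,W(q,(-.06,y,.108)));r=int(p[1]);
    if 0<=r<480: print("handle outer top edge pred",p.round(1),"blue right edge",np.where(b[r,:280])[0].max())
for y in(.045,.06,.075):
    p=proj(v,W(q,(-.06,y,.062)));r=int(p[1]);print("tray front edge pred",p.round(1),"blue right edge",np.where(b[r,:280])[0].max())
for f,cs in(("w12",((.002,.052,.088),)),("w9",((.002,-.052,.088),)),("t5",((.002,.052,.088),(.002,-.052,.088)))):
    i2=cv2.imread(f"pics/{f}.png")
    for c in cs:
        p=proj(f,W(q,c)).astype(int);print(f,p,(i2[max(0,p[1]-8):p[1]+8,p[0]-10:p[0]+10].max(2)<95).mean() if 0<p[1]<480 else "")
# can unmoved: compare side images
a=cv2.imread("pics/side0.png").astype(int)[225:320,195:260];c=cv2.imread("pics/s5.png").astype(int)[225:320,195:260];print("can diff",abs(a-c).mean())
E
```

```text
handle outer top edge pred [198.6  24. ] blue right edge 218
handle outer top edge pred [200.6  56.2] blue right edge 219
handle outer top edge pred [202.6  87.3] blue right edge 221
tray front edge pred [220.1 125.2] blue right edge 223
tray front edge pred [221.2 144.1] blue right edge 224
tray front edge pred [222.2 162.7] blue right edge 225
w12 [130 134] 0.85
w9 [325 212] 0.91875
t5 [427 190] 0.83125
t5 [423 252] 0.509375
can diff 1.1178947368421053
```

```bash
python3 - <<'E'
from h import *
q=[.5288-.0932*.055,-.3073-.9956*.055,np.radians(-95.35)];n=np.array([np.cos(q[2]),np.sin(q[2])]);k0=np.array([.6523,-.2953])@n-(-.014)
def edge(v,f,ys,z):
    im=cv2.imread(f"pics/{v}.png").astype(int);b=((im[...,0]>60)&(im[...,0]-im[...,2]>40))
    o=[]
    for y in ys:
        p=proj(v,W(q,(f,y,z)));r=int(round(p[1]));c=int(p[0])
        if not(0<=r<480):continue
        row=b[r,max(0,c-15):c+16];k=np.where(row)[0]
        if len(k): o.append(round(float(onz(v,(max(0,c-15)+k.max()+.5,r),z)[:2]@n-k0)*1e3,1))
    print(v,"front edge in rack x mm (home=4):",o)
for v in("w6","w9","w12"): edge(v,-.06,(-.08,-.07,-.06,-.05,.045,.055,.065,.075),.062)
E
```

```text
w6 front edge in rack x mm (home=4): [4.8, 5.0, 5.2, 5.4, 5.3, 5.6, 5.1, 5.4]
w9 front edge in rack x mm (home=4): [5.3, 4.8, 5.1]
w12 front edge in rack x mm (home=4): [1.7, 1.5, 1.2, 1.8]
```

```bash
python3 -c "
from bench import env
print(env.job_done())"
```

```text
the job is handed in; nothing more can be done
None
```

The job is handed in at about 48 s on the robot's clock: the tray is home on the high rails with the two packs I found (no third was visible) flat in it, contacts up. The gate is locked closed, the key is back upright in its stand, and the can has not moved.

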